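# Slide the cleaned brake pads into the case

## Robot

A 7-joint arm with a two-finger parallel gripper is mounted at the origin on the work surface. World frame = base frame: x ahead of the robot, y to its left, z up, the work surface at z = 0. Lengths are in m, angles in rad, forces in N, time in s.
With the tool pointing down it reaches from about 0.35 to 0.9 m from the base axis. Payload 8.1 kg.
Tool frame: the origin (TCP) lies midway between the tips of the shut fingers; the grasp point (between the pads) lies ctrl.hold_point_z behind it (ctrl.hold_point_z is the distance from the TCP to the grasp point, in m); x points along the fingers, z is the direction in which the jaws open and shut, and the axes are right-handed (so a half turn about x gives the same grasp; the last joint's range is limited). The gripper opens to 85 mm and grips with 20 to 120 N. Pads are 22 mm wide; open, the fingers measure 114 mm over their backs; the gripper's body (76 mm by 85 mm) begins 54 mm behind the grasp point. The pads swing forward as they close: fully open they stand 13 mm farther back than shut.
Start: joints at [-1.366, 0.434, 0.025, 1.573, -0.012, 1.134, -0.075], TCP at [0.189, 0.596, 0.207] pointing down, gripper open.
Joint ranges: [-2.62, 2.62], [-0.44, 2.09], [-1.27, 1.32], [0.08, 2.57], [-1.32, 4.46], [0.12, 2], [-2.74, 2.74]. Speed limits (rad/s): [2.22, 2.22, 3.01, 3.01, 3.14, 3.14, 3.14].

## Interface

Orientations are given as [roll, pitch, yaw] about the fixed x, y, z axes, in that order (R = Rz(yaw) Ry(pitch) Rx(roll)).
In Python, from bench import ctrl gives the robot as it stands. The module is installed in compiled form; this text tells all that it offers.
- The arm moves only by the tool play_rows, never from a script. Its arguments are lists of equal length, an entry for each row: "linear": the shift along the tool's x, y, z in mm, a list of three; "delta_rot": the turn, a rotation vector about the tool's x, y, z in degrees, a list of three; "grip": the finger opening in mm, from 0 to 85.4. In form: {"linear": [[x, y, z], ...], "delta_rot": [[ax, ay, az], ...], "grip": [grip, ...]}. A call has 1 to 12 rows; each row shifts and turns the pose as measured when the row begins, along the tool's axes as they then stand; what a row does not reach is not made up. A row lasts 1/10 s, in which the tool goes at most 50 mm and 8.59 degrees, less where a joint would pass 70% of its speed; a pose out of reach is approached as far as the arm can. A call with a gripper value outside its range is refused whole. The fingers move at their own pace and stop on an object; "grip_force" is the grip in N (left out, the last holds). Time passes only in rows, so rows that do not move let the fingers close. It gives the time, the measured TCP pose, the force and the opening at its end, in the units of the state.
- ctrl.read_state(): the state, without advancing time (a new reading comes with each control period).
- ctrl.read_camera(name): name is "scene" or "top" or "wrist"; returns a dict with "color" (480x640x3 uint8, blue, green, red), "mtx" (3x3 intrinsics, pixels), "k1" (the pictures are not rectified: a ray, as slopes to the right and down, at radius r is drawn at 1 + k1 r^2 times it, then the intrinsics apply), "origin" and "attitude" of the camera in the world. Camera axes: x right, y up, looking along -z (the intrinsics and any distortion apply to the point x, -y, -z); pixel columns grow to the right and rows downward; lengths in m; the calibration is good to about 2 mm. A picture is of the moment at which its call begins. There is no depth.
- ctrl.close_job(): hands the job in, once; it reports no verdict.
Trained networks look in the newest picture that a camera, given by its name, has taken for a name from the list of things; names that differ only in an ending like _2 or _b are one class to them, and where a whole thing is asked for, a point or a joint stands for the part that bears it (a point fixed in the world has none). Each returns a list of dicts, best first, with "score" (0 to 1); they miss things now and then, are a little off and sometimes report something else, mostly with a low value. They report only what shows in the picture. A call takes as long as a camera call. They do not tell look-alikes from the thing itself.
- ctrl.cut_out(camera, target): "mask" (480x640 bool, what is visible of it).
- ctrl.landmark_of(camera, target): "at" ([x, y, z] in m, in world coordinates, good to about 4 mm: a listed point, or the origin of a listed thing).
The state is a dict: "t": time; "joint_pos": joint angles; "qd": joint speeds; "joint_efforts": joint torques, N m; "tcp_pos": TCP position; "orientation": TCP orientation; "contact_force": force on the tool from outside, world axes, zero at the start; "ft_torque": the same for the moment, N m; "finger_gap": finger opening in m.
Only numpy, scipy, OpenCV 4.12 (cv2) and the standard library are available. Lean on these libraries where they do the work, as an engineer would, in place of code of your own. Each camera call takes 0.05 s, during which the arm holds its last target. There are 200 camera calls.

## Task

Swing the jig's toggle arm up and back past its hold-open point, and lay the brake pad it held and every other brake pad on the bench on the tipping board, board flat and all pads lying on it at once. Then raise the board by its bar only until the pads start to slide, stop and hold that angle while they slide on their own into the case, and keep holding for a moment once all are in. Finally lower the board flat, swing the toggle arm back down onto the empty nest, and shut the case's lid, leaving everything else on the bench alone.

Things in the scene. Friction and masses are not known exactly. Their poses are not given: they have to be found in the camera images.
- stand: fixed grey stand of the tipping board on a 200 x 250 mm dark base plate. Origin: on the bench surface, below the board's hinge (4 mm beyond the hinge line, to +y). The board runs from it to -y, the case stands beside it to +y. Stand, board and case turn together
- board (a point): tipping board: smooth grey plate 180 (x) x 250 (y) x 12 mm, hinged along its open foot edge beside the case. Point: middle of the foot edge, on the hinge line, half way through the plate, 69 mm above the bench; the plate runs from y = 0 to -250 mm (end that rises); upper face z = +6 mm. Rails 10 mm above the face: inner faces x = +-85 mm and y = -245 mm. Turns with the board
- board_grip (a point): middle of the board's lifting bar: black round bar 12 mm thick, 100 mm long along the board's x, on two posts at x = +-45 mm, 45 mm above the board's face, 228 mm from the hinge line (board frame 0, -228, +51 mm). It can be pinched from above and turns in the fingers as the board tilts
- tipper (a joint): tilt of the board (rad): 0 flat, growing as the end away from the case goes up, to 1.2. Pads start to slide between about 0.28 and 0.48, differing from run to run; about 6 N at the bar lifts it loaded, and it falls back when let go
- case: fixed small open aluminium case, outside 190 (x) x 160 (y) x 60 mm high, walls and floor 4 mm. Origin: centre of its underside, on the bench. Its near side lies 8 to 14 mm beyond the board's foot, its rim 15 mm below the board's face
- lid (a joint): opening of the case's lid (rad): 0 shut, 1.75 its open stop; the lid falls shut by itself once below about 1.5 and rests open above 1.6
- lid_hinge (a point): middle of the lid's hinge line on the case's far (+x) rim, 60 mm above the bench, the axis along the case's y. The lid is a flat plate, 190 mm from hinge to free edge, 160 mm wide along y, 8 mm thick; shut, it reaches to the case's -x from the hinge, and its thickness lies on the outside (away from the robot when open)
- lid_handle (a point): end of the small black knob on the lid's outside, 30 mm from its free edge, 35 mm out from the face; on the far side while the lid stands open
- jig: fixed cleaning jig: dark steel base plate 150 (x) x 80 (y) x 12 mm from x = -35 to +115 mm. Origin: underside of the plate below the nest where the held pad lies (on the plate, 12 mm up, long side along the jig's x); two 50 mm posts for the arm's hinge at x = +90 mm
- toggle (a joint): swing of the toggle arm (rad): 0 lying level on a pad in the nest, -0.13 right down on the empty nest, 1.57 upright, 2.1 laid back at its stop. The arm weighs 250 g (about 2 N to lift at its bar); it falls shut below upright and falls back and stays open beyond it
- toggle_hinge (a point): middle of the toggle arm's hinge axis, along the jig's y, 48 mm above the bench, at the jig's x = +90 mm
- toggle_bar (a point): middle of the arm's cross bar: black round bar 12 mm thick, 90 mm long along the jig's y, 130 mm from the hinge axis (towards the jig's -x when closed, swinging up and over to +x). The steel arm, 12 mm wide, 10 mm thick, joins its middle: pinch the bar 25 to 40 mm to one side
- pad1: moped brake pad, 50 x 36 x 12 mm (x, y, z), 90 g: steel back plate with a dark grooved lining, one plain block to the touch. Origin: centre of its underside, z up when it lies lining up; long side along its x. At the start it is held in the jig's nest under the toggle arm
- pad2: moped brake pad, 50 x 36 x 12 mm (x, y, z), 90 g: steel back plate with a dark grooved lining, one plain block to the touch. Origin: centre of its underside, z up when it lies lining up; long side along its x. Loose on the bench; may be absent
- pad3: moped brake pad, 50 x 36 x 12 mm (x, y, z), 90 g: steel back plate with a dark grooved lining, one plain block to the touch. Origin: centre of its underside, z up when it lies lining up; long side along its x. Loose on the bench; may be absent
- pad4: moped brake pad, 50 x 36 x 12 mm (x, y, z), 90 g: steel back plate with a dark grooved lining, one plain block to the touch. Origin: centre of its underside, z up when it lies lining up; long side along its x. Loose on the bench; may be absent
- spanner: bystander: steel spanner 160 mm long lying on the bench, origin at its middle
- brush: bystander: small brush with green handle, 170 mm long, lying on the bench, origin at its middle
- socket: bystander: steel socket, 24 mm across, 32 mm high, standing; origin centre of underside
- tape: bystander: roll of black tape, 84 mm across, 25 mm high; origin centre of underside
- jar: bystander: jar 70 mm across, 75 mm high; origin centre of underside
- clip: bystander: blue plastic spring clip 70 mm long, 22 mm high; origin centre of underside
There are look-alikes about, which are no part of the job. Leave any green look-alike of the jig alone.

How it is judged:
On the way, in this order (a step that is already met when the one before it is completed fails the run):
1. the toggle arm is swung up and laid back past its hold-open point (value of joint toggle above 1.75 rad), for 0.3 s.
2. all the brake pads lie at rest on the flat tipping board, let go (value of joint tipper below 0.04 rad and x of pad1 in the frame of board between -0.09 and 0.09 m and y of pad1 in the frame of board between -0.26 and 0 m and z of pad1 in the frame of board between 0 and 0.025 m and linear speed of each of pad1, pad2, pad3, pad4 below 0.03 m/s and contact force between each of pad1, pad2, pad3, pad4 and the fingers below 0.2 N and x of pad2 in the frame of board between -0.09 and 0.09 m and y of pad2 in the frame of board between -0.26 and 0 m and z of pad2 in the frame of board between 0 and 0.025 m and x of pad3 in the frame of board between -0.09 and 0.09 m and y of pad3 in the frame of board between -0.26 and 0 m and z of pad3 in the frame of board between 0 and 0.025 m and x of pad4 in the frame of board between -0.09 and 0.09 m and y of pad4 in the frame of board between -0.26 and 0 m and z of pad4 in the frame of board between 0 and 0.025 m), for 0.2 s.
3. a pad slides on the tilted board while the board is held still (value of joint tipper above 0.2 rad and velocity of joint tipper between -0.12 and 0.12 rad/s and (((x of pad1 in the frame of board between -0.09 and 0.09 m and y of pad1 in the frame of board between -0.26 and 0 m and z of pad1 in the frame of board between 0 and 0.025 m) and linear speed of pad1 above 0.03 m/s) or ((x of pad2 in the frame of board between -0.09 and 0.09 m and y of pad2 in the frame of board between -0.26 and 0 m and z of pad2 in the frame of board between 0 and 0.025 m) and linear speed of pad2 above 0.03 m/s) or ((x of pad3 in the frame of board between -0.09 and 0.09 m and y of pad3 in the frame of board between -0.26 and 0 m and z of pad3 in the frame of board between 0 and 0.025 m) and linear speed of pad3 above 0.03 m/s) or ((x of pad4 in the frame of board between -0.09 and 0.09 m and y of pad4 in the frame of board between -0.26 and 0 m and z of pad4 in the frame of board between 0 and 0.025 m) and linear speed of pad4 above 0.03 m/s))), for 0.1 s.
4. all the pads are in the case while the board is still held tilted (value of joint tipper above 0.2 rad and velocity of joint tipper between -0.12 and 0.12 rad/s and x of pad1 in the frame of case between -0.1 and 0.1 m and y of pad1 in the frame of case between -0.085 and 0.085 m and z of each of pad1, pad2, pad3, pad4 in the frame of case below 0.06 m and x of pad2 in the frame of case between -0.1 and 0.1 m and y of pad2 in the frame of case between -0.085 and 0.085 m and x of pad3 in the frame of case between -0.1 and 0.1 m and y of pad3 in the frame of case between -0.085 and 0.085 m and x of pad4 in the frame of case between -0.1 and 0.1 m and y of pad4 in the frame of case between -0.085 and 0.085 m), for 0.5 s.
At the end, for the whole second after the job is handed in: Every brake pad lies at rest inside the case, the board is flat again (below 0.04 rad), the toggle arm is down on the empty nest (below -0.05 rad) and the lid is shut (below 0.06 rad) (x of pad1 in the frame of case between -0.1 and 0.1 m and y of pad1 in the frame of case between -0.085 and 0.085 m and z of each of pad1, pad2, pad3, pad4 in the frame of case below 0.06 m and x of pad2 in the frame of case between -0.1 and 0.1 m and y of pad2 in the frame of case between -0.085 and 0.085 m and x of pad3 in the frame of case between -0.1 and 0.1 m and y of pad3 in the frame of case between -0.085 and 0.085 m and x of pad4 in the frame of case between -0.1 and 0.1 m and y of pad4 in the frame of case between -0.085 and 0.085 m and linear speed of each of pad1, pad2, pad3, pad4 below 0.03 m/s and value of joint tipper below 0.04 rad and value of joint toggle below -0.05 rad and value of joint lid below 0.06 rad); the robot touches nothing.
It fails at once if the board is tilted far steeper than the pads need (over 0.65 rad) (value of joint tipper above 0.65 rad).
It fails at once if a pad is touched by the fingers while the board is tilted (over 0.15 rad) (value of joint tipper above 0.15 rad and contact force between any of pad1, pad2, pad3, pad4 and the fingers above 0.5 N).
It fails at once if a bystander is moved by more than 40 mm (distance of any of spanner, brush, socket, tape, jar, clip from where it was at the start of the episode above 0.04 m).
Of pad2, pad3, pad4 only 1 to 3 are there at a start; the rules pass over those that are not, and their reading is None.
At some moment in a run one of pad1, pad2, pad3, pad4 may be knocked a few centimetres aside while the robot is not near it.
Once in a run the grip may slacken for a moment while it holds something.
It also fails if it takes over 210 s, if anything falls off the work surface, if the arm or the gripper's body presses on something with over 40 N, if the wrist force passes 120 N, or if a joint passes its speed limit or range.

## Working session

There is one attempt and no reset: what is moved stays moved. The work goes in short steps, Python scripts to look and compute and a tool call to move; the robot and the scene stay as the last step left them, time stands still between calls to the robot, and variables do not carry over. Pictures are saved under pics/ and viewed, about 12 in all and at most 16, crops included, and the job is handed in when it is done.

Besides the shell and the picture viewer there is one more tool, called after "Emit:" by a JSON object that holds its "fn" and its "kwargs", one argument or row to a line. play_rows: Moves the arm, as the interface text tells. Its arguments: {"type":"object","properties":{"linear":{"type":"array","items":{"type":"array","items":{"type":"number"}}},"delta_rot":{"type":"array","items":{"type":"array","items":{"type":"number"}}},"grip":{"type":"array","items":{"type":"number"}},"grip_force":{"type":"number"}},"required":["linear","delta_rot","grip"]}

```bash
mkdir -p pics; cat > h.py <<'E'
import numpy as np, cv2
from bench import ctrl
from scipy.spatial.transform import Rotation as R
np.set_printoptions(precision=4,suppress=True)
def cam(n,save=None):
    c=ctrl.read_camera(n)
    if save: cv2.imwrite('pics/'+save,c['color'])
    return c
def att(c):
    a=np.array(c['attitude'],float)
    if a.shape==(3,3): return a
    if a.shape==(4,): return R.from_quat(a).as_matrix()
    return R.from_euler('xyz',a).as_matrix()
def proj(c,p):
    q=(np.atleast_2d(p)-c['origin'])@att(c)
    s=np.c_[q[:,0]/-q[:,2],-q[:,1]/-q[:,2]]
    s=s*(1+c['k1']*(s**2).sum(1,keepdims=True))
    K=np.array(c['mtx']); return s@K[:2,:2].T+K[:2,2]
def world(c,uv,z):
    K=np.array(c['mtx']); d=(np.atleast_2d(uv).astype(float)-K[:2,2])/[K[0,0],K[1,1]]
    s=d.copy()
    for _ in range(20): s=d/(1+c['k1']*(s**2).sum(1,keepdims=True))
    r=np.c_[s[:,0],-s[:,1],-np.ones(len(s))]@att(c).T
    o=np.array(c['origin']); return o+r*((z-o[2])/r[:,2])[:,None]
def st():
    s=ctrl.read_state(); return s
def pose():
    s=st(); return np.array(s['tcp_pos']),R.from_euler('xyz',s['orientation'])
def go(p,yaw=None,pitch=None,Rt=None):
    """delta in tool axes mm, rotvec deg toward target world p & rotation"""
    t,r=pose(); d=r.inv().apply(np.array(p)-t)*1000
    out=[d]
    if Rt is not None: out.append(np.degrees((r.inv()*Rt).as_rotvec()))
    return out
E
python3 - <<'E'
from h import *
s=st(); print(s, ctrl.hold_point_z); print(pose()[1].as_matrix())
for n in ['top','scene']:
    c=cam(n,n+'0.png'); print(n,c['origin'],c['attitude'],c['mtx'],c['k1'])
    for t in ['stand','board','board_grip','case','lid_hinge','lid_handle','jig','toggle_hinge','toggle_bar','pad1','spanner','brush','socket','tape','jar','clip']:
        print(t,[(round(float(d['score']),2),np.round(d['at'],3).tolist(),proj(c,d['at'])[0].round().astype(int).tolist()) for d in ctrl.landmark_of(n,t)])
E
```

```text
{'t': 0.0, 'joint_pos': array([-1.3656,  0.4352,  0.025 ,  1.5741, -0.0116,  1.134 , -0.0751]), 'qd': array([ 0.0005,  0.0006,  0.    , -0.0007,  0.0007,  0.0004,  0.0007]), 'joint_efforts': array([  0.0003, -67.0478,   1.0258, -31.6208,   0.0157,   0.0126,
         0.    ]), 'tcp_pos': array([0.1893, 0.5951, 0.2062]), 'orientation': array([-3.0489,  1.5692, -1.786 ]), 'contact_force': array([-0.9585, -0.3301,  0.4027]), 'ft_torque': array([ 0.0401,  0.0041, -0.0119]), 'finger_gap': 0.0852632455350529} 0.0187
[[-0.0003 -0.953   0.3031]
 [-0.0016  0.3031  0.953 ]
 [-1.     -0.0001 -0.0016]]
top [0.4193 0.0163 1.2946] [ 0.0667  0.011  -1.5811] [[492.0836   0.     321.3675]
 [  0.     492.0836 241.3604]
 [  0.       0.       1.    ]] -0.015966781027924832
stand [(0.98, [0.46, 0.001, 0.002], [333, 259]), (0.4, [0.448, 0.083, -0.005], [301, 263]), (0.33, [0.494, -0.226, 0.12], [428, 242])]
board [(0.64, [0.463, -0.003, 0.07], [334, 256])]
board_grip [(0.65, [0.492, -0.229, 0.12], [429, 243])]
case [(0.87, [0.448, 0.087, -0.003], [300, 264]), (0.24, [0.534, 0.355, 0.05], [193, 230])]
lid_h
[... 1681 characters left out ...]
 0.343, -0.003], [393, 196])]
toggle_hinge [(0.67, [0.312, 0.478, 0.048], [391, 139]), (0.65, [0.531, 0.357, 0.048], [425, 196])]
toggle_bar [(0.81, [0.4, 0.339, 0.052], [383, 173]), (0.73, [0.191, 0.436, 0.046], [350, 127]), (0.62, [0.532, 0.357, 0.046], [426, 196])]
pad1 [(0.73, [0.57, -0.349, -0.002], [218, 387]), (0.5, [0.439, 0.346, 0.012], [394, 190])]
spanner [(0.87, [0.7, -0.098, 0.001], [351, 353])]
brush [(0.8, [0.729, -0.239, 0.002], [312, 404])]
socket [(0.68, [0.667, -0.321, -0.007], [260, 412])]
tape [(0.8, [0.734, 0.053, -0.0], [409, 321])]
jar [(0.83, [0.671, 0.309, -0.0], [455, 246])]
clip [(0.65, [0.33, -0.283, 0.001], [176, 299]), (0.59, [0.611, 0.102, 0.211], [391, 214])]
```

```bash
python3 - <<'E'
import cv2
a=cv2.imread('pics/top0.png');cv2.imwrite('pics/t0.png',cv2.resize(a[110:410,100:500],None,fx=2,fy=2,interpolation=cv2.INTER_CUBIC))
E
```

```text
(no output)
```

View pics/t0.png

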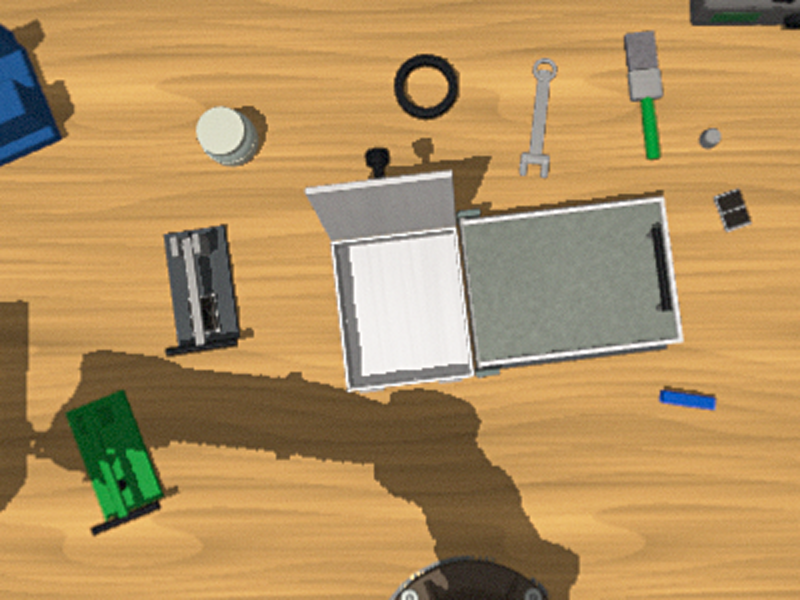

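View pics/scene0.png

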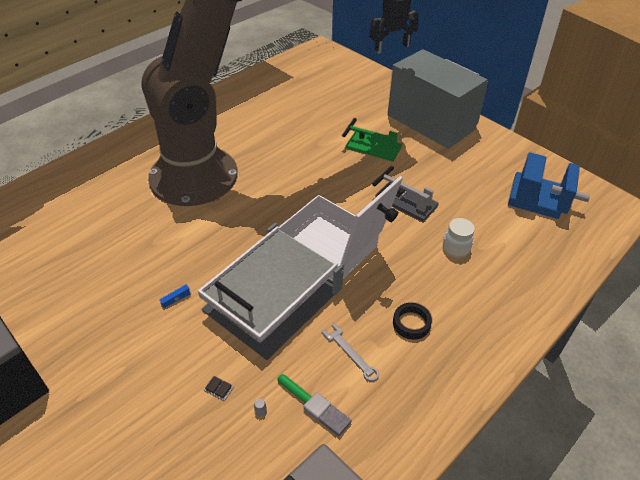

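Grey jig at crop (200,290) fits the description; the green one at (115,455) is the look-alike to leave. One loose pad shows, at crop (733,210), near the socket at (709,137). I'll confirm the jig in an enlarged crop and check the rest of the top view at the same time.

```bash
cat >> h.py <<'E'
def down(psi):
    a=np.radians(psi); z=np.array([np.cos(a),np.sin(a),0]); x=np.array([0,0,-1.]); return R.from_matrix(np.c_[x,np.cross(z,x),z])
def plan(p,psi=None,n=None,step=45,start=None):
    t,r=start or pose(); p=np.array(p,float); rt=down(psi) if psi is not None else r
    if psi is not None and (r.inv()*rt).magnitude()>np.pi/2: rt=down(psi+180)
    rv=(r.inv()*rt).as_rotvec()
    n=n or int(max(np.ceil(np.linalg.norm(p-t)*1000/step),np.ceil(np.degrees(np.linalg.norm(rv))/8),1))
    L=[]
    for i in range(n):
        ri=r*R.from_rotvec(rv*i/n); L.append(ri.inv().apply((p-t)/n)*1000)
    print(n,'rows; lin',np.round(L,0).astype(int).tolist() if np.abs(rv).max()>.02 else np.round(L[0],1).tolist(),'rot',np.round(np.degrees(rv/n),1).tolist())
    return p,rt
E
python3 - <<'E'
from h import *
a=cv2.imread('pics/top0.png')
j=cv2.resize(a[200:310,130:240],(560,560),interpolation=cv2.INTER_CUBIC)
cv2.imwrite('pics/j.png',np.hstack([cv2.resize(a,(560,420))[:, :],j[:420,:240]]) if 0 else np.hstack([cv2.resize(a[:,:],(480,360)),cv2.resize(j,(320,320))[:, :][np.r_[0:320,[319]*40]]]))
s=plan([.401,.308,.13],7.3); plan([.401,.308,.032],7.3,start=s)
for n in ['top','scene']:
    cam(n)
    print(n,[(round(float(d['score']),2),np.argwhere(d['mask']).mean(0).round()[::-1],d['mask'].sum()) for d in ctrl.cut_out(n,'pad2')])
E
```

```text
9 rows; lin [[9, -32, -23], [9, -35, -19], [9, -37, -15], [9, -38, -10], [9, -39, -5], [9, -40, 0], [9, -39, 5], [9, -38, 10], [9, -37, 15]] rot [7.2, 0.0, -0.0]
3 rows; lin [32.7, 0.0, 0.0] rot [0.0, 0.0, 0.0]
top [(0.56, array([466., 214.]), np.int64(284)), (0.55, array([205., 267.]), np.int64(116)), (0.18, array([298., 248.]), np.int64(6892))]
scene [(0.95, array([219., 388.]), np.int64(430)), (0.51, array([400., 193.]), np.int64(99))]
```

View pics/j.png

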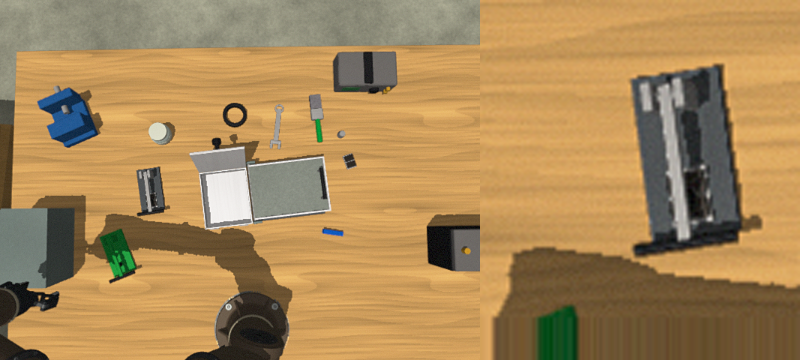

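The enlarged crop shows the steel-grey jig with a pad under its arm, bar at the robot-side end. Going for its bar.

Emit:
{"fn": "play_rows", "kwargs": {
  "linear": [
    [9,-32,-23],
    [9,-35,-19],
    [9,-37,-15],
    [9,-38,-10],
    [9,-39,-5],
    [9,-40,0],
    [9,-39,5],
    [9,-38,10],
    [9,-37,15],
    [0,0,0],
    [0,0,0]
  ],
  "delta_rot": [
    [7.2,0,0],
    [7.2,0,0],
    [7.2,0,0],
    [7.2,0,0],
    [7.2,0,0],
    [7.2,0,0],
    [7.2,0,0],
    [7.2,0,0],
    [7.2,0,0],
    [0,0,0],
    [0,0,0]
  ],
  "grip": [60,60,60,60,60,60,60,60,60,60,60]
}}

```text
t: 3.0
tcp_pos: [0.4028, 0.2978, 0.1231]
orientation: [1.315, 1.564, 1.403]
contact_force: [0.2, -0.2, -0.4]
finger_gap: 0.0597
```

```bash
python3 - <<'E'
from h import *
print(pose()[0],st()['t'],st()['joint_pos']); 
c=cam('wrist','w1.png')
for t in ['toggle_bar','toggle_hinge','pad1','jig']: print(t,[(round(float(d['score']),2),np.round(d['at'],3).tolist(),proj(c,d['at'])[0].round()) for d in ctrl.landmark_of('wrist',t)])
s=plan([.401,.308,.13],7.3); plan([.401,.308,.032],7.3,start=s)
E
```

```text
[0.4028 0.2978 0.1231] 3.0 [-1.0207  0.3328  0.3589  2.0021 -0.1628  0.8278 -0.4823]
toggle_bar [(0.97, [0.403, 0.334, 0.048], array([332., 192.])), (0.58, [0.185, 0.43, 0.047], array([ 7., 19.])), (0.43, [0.676, 0.311, -0.002], array([628., 235.]))]
toggle_hinge [(0.87, [0.531, 0.357, 0.047], array([517., 176.]))]
pad1 [(0.97, [0.442, 0.344, 0.014], array([382., 175.]))]
jig [(0.92, [0.225, 0.443, -0.005], array([110.,  20.]))]
1 rows; lin [[-7, 9, 0]] rot [-2.1, 0.1, -0.4]
3 rows; lin [32.7, 0.0, 0.0] rot [0.0, 0.0, 0.0]
```

View pics/w1.png

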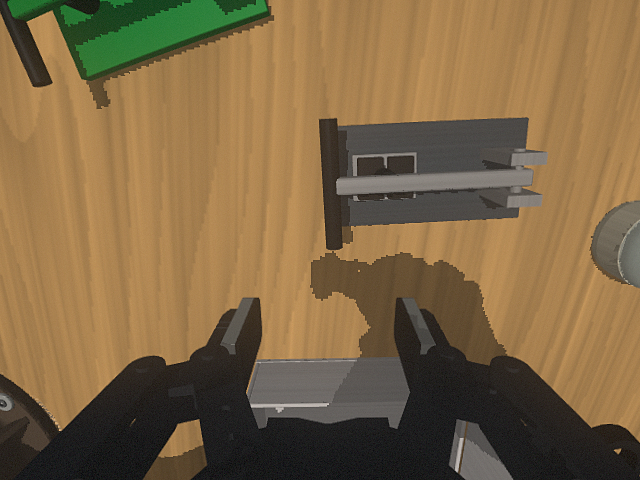

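Emit:
{"fn": "play_rows", "kwargs": {
  "linear": [
    [0,9,2],
    [30,0,0],
    [30,0,0],
    [25,0,0],
    [6,0,0],
    [0,0,0],
    [0,0,0],
    [0,0,0],
    [0,0,0],
    [0,0,0]
  ],
  "delta_rot": [
    [-1.5,0,0],
    [0,0,0],
    [0,0,0],
    [0,0,0],
    [0,0,0],
    [0,0,0],
    [0,0,0],
    [0,0,0],
    [0,0,0],
    [0,0,0]
  ],
  "grip": [60,60,60,60,60,60,0,0,0,0],
  "grip_force": 25
}}

```text
t: 4.25
tcp_pos: [0.4043, 0.3221, 0.0347]
orientation: [1.058, 1.551, 1.197]
contact_force: [-0.0, 0.6, 0.4]
finger_gap: 0.002
```

```bash
cat >> h.py <<'E'
def arc(h,rad,a0,a1,n,ux,y=0,settle=2):
    """tool-down arc rows in jig/board plane: ux=unit xy of radius dir at angle 0 ; h hinge"""
    t,r=pose(); a=np.linspace(a0,a1,n+1)
    P=np.c_[np.outer(np.cos(a),ux)*rad,np.sin(a)*rad]; d=np.diff(P,axis=0)
    print(np.round(r.inv().apply(d)*1000,0).astype(int).tolist())
E
python3 - <<'E'
from h import *
print(pose()[0],pose()[1].as_matrix()[:,2],st()['t'],st()['finger_gap'],st()['contact_force'])
print(st()['joint_pos'])
arc(None,.130,0.02,1.9,24,[-.99,-.14])
E
```

```text
[0.4043 0.3221 0.0347] [0.9904 0.1377 0.0097] 4.25 0.0019618792120904716 [-0.0235  0.578   0.4464]
[-0.983   0.4813  0.2854  2.0518 -0.2414  0.6213 -0.3951]
[[-10, 0, 1], [-10, 0, 1], [-10, 0, 2], [-10, 0, 3], [-9, 0, 4], [-9, 0, 5], [-9, 0, 5], [-8, 0, 6], [-8, 0, 7], [-7, 0, 7], [-7, 0, 8], [-6, 0, 8], [-5, 0, 9], [-5, 0, 9], [-4, 0, 9], [-3, 0, 10], [-3, 0, 10], [-2, 0, 10], [-1, 0, 10], [0, 0, 10], [1, 0, 10], [1, 0, 10], [2, 0, 10], [3, 0, 10]]
```

```bash
python3 - <<'E'
from h import *
c=cam('wrist','w2.png'); b=cam('scene'); 
for n in ['wrist','scene']:
  for t in ['toggle_bar']: print(t,[(round(float(d['score']),2),np.round(d['at'],3).tolist()) for d in ctrl.landmark_of(n,t)])
x=cv2.resize(b['color'][110:240,310:480],(510,390),interpolation=cv2.INTER_CUBIC)
w=cv2.resize(c['color'],(290,218)); 
im=np.zeros((390,800,3),np.uint8); im[:,:510]=x; im[:218,510:]=w; cv2.imwrite('pics/m2.png',im)
E
```

```text
toggle_bar [(0.58, [0.403, 0.333, 0.048])]
toggle_bar [(0.6, [0.403, 0.339, 0.05])]
```

View pics/m2.png

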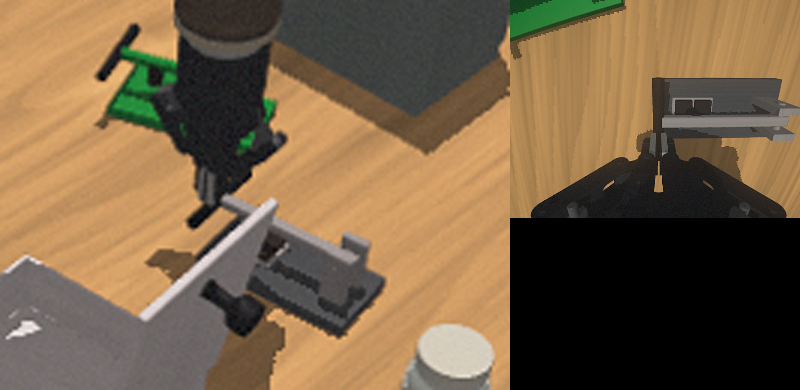

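```bash
python3 - <<'E'
import cv2
a=cv2.imread('pics/w2.png')[160:400,220:460]; cv2.imwrite('pics/m3.png',cv2.resize(a,(600,600),interpolation=cv2.INTER_CUBIC))
E
```

```text
(no output)
```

View pics/m3.png

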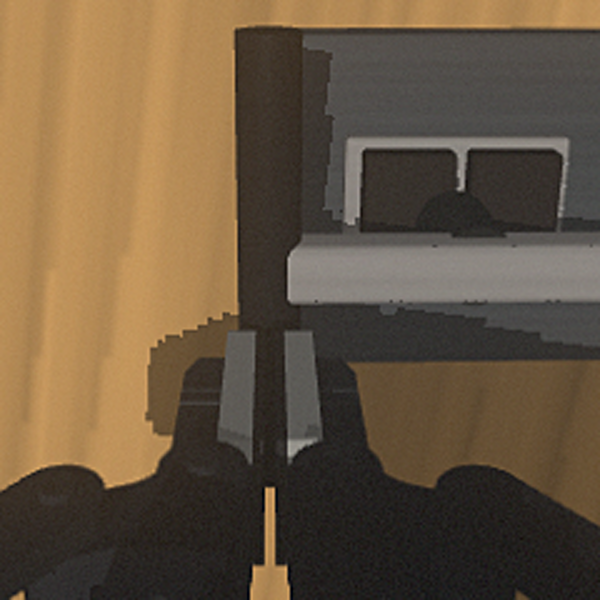

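```bash
python3 - <<'E'
from h import *
c=cam('wrist'); t,r=pose(); print(c['origin'],c['attitude'],st()['finger_gap'],t)
f=lambda p:((proj(c,p)[0]-[220,160])*2.5).round()
for z in [0,-.0187,-.035]:
  for w in [-.001,.001,-.006,.006]:
    p=t+r.apply([z,0,w]); print(z,w,p,f(p), f(t+r.apply([z,.011,w])), f(t+r.apply([z,-.011,w])))
for y in [-.045,-.03,0,.045]:
  print(y,f(np.array([.403,.336,.049])+y*np.array([-.14,.99,0])))
E
```

```text
[0.3917 0.4002 0.2008] [-0.3087 -0.0087  0.1366] -4.682374803813873e-05 [0.4039 0.3217 0.034 ]
0 -0.001 [0.4029 0.3215 0.034 ] [264. 318.] [263. 270.] [264. 365.]
0 0.001 [0.4049 0.3218 0.034 ] [273. 318.] [273. 270.] [273. 365.]
0 -0.006 [0.398  0.3208 0.034 ] [240. 318.] [239. 270.] [240. 365.]
0 0.006 [0.4098 0.3225 0.0341] [297. 318.] [297. 270.] [296. 364.]
-0.0187 -0.001 [0.4028 0.3212 0.0527] [263. 362.] [263. 310.] [263. 413.]
-0.0187 0.001 [0.4048 0.3215 0.0527] [274. 362.] [274. 310.] [274. 413.]
-0.0187 -0.006 [0.3978 0.3205 0.0527] [237. 362.] [236. 310.] [237. 413.]
-0.0187 0.006 [0.4097 0.3222 0.0528] [300. 362.] [301. 310.] [299. 412.]
-0.035 -0.001 [0.4027 0.3209 0.069 ] [262. 409.] [262. 352.] [263. 463.]
-0.035 0.001 [0.4047 0.3212 0.069 ] [274. 409.] [274. 352.] [274. 463.]
-0.035 -0.006 [0.3977 0.3202 0.069 ] [233. 409.] [232. 352.] [234. 463.]
-0.035 0.006 [0.4096 0.3219 0.0691] [303. 409.] [304. 352.] [302. 463.]
-0.045 [275. 486.]
-0.03 [275. 422.]
0 [275. 283.]
0.045 [274.  43.]
```

Emit:
{"fn": "play_rows", "kwargs": {
  "linear": [
    [0,0,0],
    [0,-12,0],
    [0,0,0],
    [8,0,0],
    [0,0,0],
    [0,0,0],
    [0,0,0],
    [0,0,0],
    [0,0,0],
    [0,0,0]
  ],
  "delta_rot": [
    [0,0,0],
    [0,0,0],
    [0,0,0],
    [0,0,0],
    [0,0,0],
    [0,0,0],
    [0,0,0],
    [0,0,0],
    [0,0,0],
    [0,0,0]
  ],
  "grip": [50,50,50,50,50,0,0,0,0,0],
  "grip_force": 30
}}

```text
t: 5.5
tcp_pos: [0.4063, 0.3082, 0.0249]
orientation: [1.045, 1.553, 1.182]
contact_force: [0.6, -0.5, -0.7]
finger_gap: 0.0095
```

```bash
python3 - <<'E'
from h import *
c=cam('wrist'); t,r=pose(); print(st()['finger_gap'],t,st()['contact_force'])
cv2.imwrite('pics/m4.png',cv2.resize(c['color'][160:400,220:460],(600,600),interpolation=cv2.INTER_CUBIC))
E
```

```text
0.00929801699434487 [0.4063 0.3082 0.0249] [ 0.8321 -0.881  -1.1934]
```

View pics/m4.png

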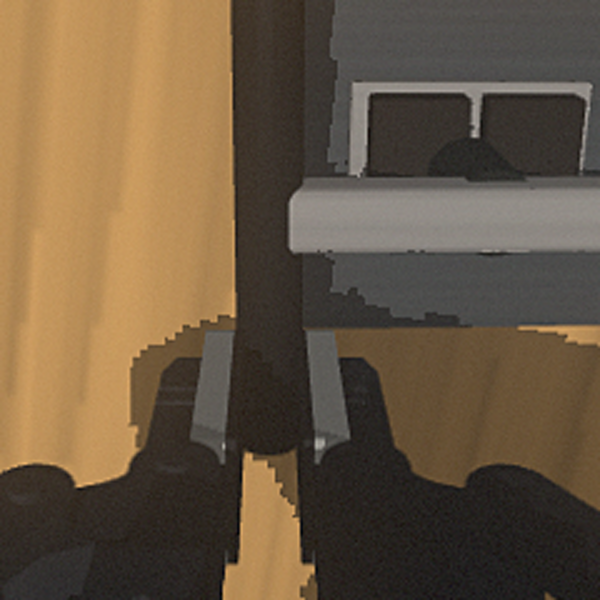

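The fingers now straddle the bar (bar at (268,390) of the crop, between both pads). Swinging up.

Emit:
{"fn": "play_rows", "kwargs": {
  "linear": [
    [-10,0,1],
    [-10,0,1],
    [-10,0,2],
    [-10,0,3],
    [-9,0,4],
    [-9,0,5],
    [-9,0,5],
    [-8,0,6],
    [-8,0,7],
    [-7,0,7]
  ],
  "delta_rot": [
    [0,0,0],
    [0,0,0],
    [0,0,0],
    [0,0,0],
    [0,0,0],
    [0,0,0],
    [0,0,0],
    [0,0,0],
    [0,0,0],
    [0,0,0]
  ],
  "grip": [0,0,0,0,0,0,0,0,0,0]
}}

```text
t: 6.55
tcp_pos: [0.4491, 0.3129, 0.124]
orientation: [1.048, 1.552, 1.186]
contact_force: [0.1, -0.2, -0.2]
finger_gap: 0.0
```

```bash
python3 - <<'E'
from h import *
t,r=pose(); print(st()['finger_gap'],t,st()['contact_force'],st()['joint_pos'])
# bar at grip start approx tcp z offset
h=np.array([.531,.356,.048]); ux=np.array([-.99,-.14])
dz=t[2]+.024-h[2]; dr=(t[:2]-h[:2])@ux; print(np.hypot(dz,dr),np.arctan2(dz,dr))
arc(None,.13,np.arctan2(dz,dr),2.0,16,ux)
E
```

```text
1.3094235651395045e-05 [0.4491 0.3129 0.124 ] [ 0.1268 -0.169  -0.2112] [-0.955   0.3947  0.3409  1.9017 -0.1841  0.8576 -0.3816]
0.13262376886100893 0.8546204499421118
[[-6, 0, 7], [-5, 0, 8], [-5, 0, 8], [-4, 0, 8], [-3, 0, 9], [-3, 0, 9], [-2, 0, 9], [-2, 0, 9], [-1, 0, 9], [0, 0, 9], [0, 0, 9], [1, 0, 9], [2, 0, 9], [2, 0, 9], [3, 0, 9], [4, 0, 9]]
```

Emit:
{"fn": "play_rows", "kwargs": {
  "linear": [
    [0,0,0],
    [0,2,-42],
    [0,0,0],
    [0,0,0]
  ],
  "delta_rot": [
    [0,0,0],
    [0,0,0],
    [0,0,0],
    [0,0,0]
  ],
  "grip": [45,45,45,45]
}}

```text
t: 6.95
tcp_pos: [0.408, 0.3087, 0.1238]
orientation: [0.998, 1.551, 1.134]
contact_force: [0.9, -0.3, 0.8]
finger_gap: 0.0452
```

```bash
python3 - <<'E'
from h import *
t,r=pose(); print(st()['finger_gap'],t)
c=cam('wrist'); 
for n in ['toggle_bar','pad1','toggle_hinge']: print(n,[(round(float(d['score']),2),np.round(d['at'],3).tolist()) for d in ctrl.landmark_of('wrist',n)])
plan([.404,.309,.017])
E
```

```text
0.04522343813654035 [0.408  0.3087 0.1238]
toggle_bar [(0.97, [0.185, 0.427, 0.047]), (0.64, [0.403, 0.332, 0.048])]
pad1 [(0.56, [0.442, 0.346, 0.013])]
toggle_hinge [(0.61, [0.532, 0.359, 0.05])]
3 rows; lin [35.5, -0.3, -1.9] rot [0.0, 0.0, 0.0]
```

Emit:
{"fn": "play_rows", "kwargs": {
  "linear": [
    [35,0,-1],
    [35,0,-1],
    [25,0,0],
    [10,0,0],
    [0,0,0],
    [0,0,0],
    [0,0,0],
    [0,0,0],
    [0,0,0],
    [0,0,0]
  ],
  "delta_rot": [
    [0,0,0],
    [0,0,0],
    [0,0,0],
    [0,0,0],
    [0,0,0],
    [0,0,0],
    [0,0,0],
    [0,0,0],
    [0,0,0],
    [0,0,0]
  ],
  "grip": [45,45,45,45,45,0,0,0,0,0],
  "grip_force": 40
}}

```text
t: 8.15
tcp_pos: [0.4059, 0.3112, 0.0194]
orientation: [1.302, 1.552, 1.437]
contact_force: [-0.6, -1.5, -2.7]
finger_gap: 0.0101
```

Emit:
{"fn": "play_rows", "kwargs": {
  "linear": [
    [0,0,0],
    [0,0,0]
  ],
  "delta_rot": [
    [0,0,0],
    [0,0,0]
  ],
  "grip": [0,0]
}}

```text
t: 8.35
tcp_pos: [0.4059, 0.3112, 0.02]
orientation: [1.297, 1.552, 1.432]
contact_force: [-1.2, -1.6, -4.3]
finger_gap: 0.0101
```

Emit:
{"fn": "play_rows", "kwargs": {
  "linear": [
    [-8,0,0],
    [-8,0,1],
    [-10,0,2],
    [-10,0,3]
  ],
  "delta_rot": [
    [0,0,0],
    [0,0,0],
    [0,0,0],
    [0,0,0]
  ],
  "grip": [0,0,0,0]
}}

```text
t: 8.75
tcp_pos: [0.4117, 0.312, 0.0584]
orientation: [1.328, 1.552, 1.464]
contact_force: [0.0, 1.4, -5.1]
finger_gap: 0.0102
```

Emit:
{"fn": "play_rows", "kwargs": {
  "linear": [
    [-9,0,3],
    [-9,0,4],
    [-9,0,5],
    [-8,0,6],
    [-8,0,7],
    [-7,0,7],
    [-7,0,8],
    [-6,0,8]
  ],
  "delta_rot": [
    [0,0,0],
    [0,0,0],
    [0,0,0],
    [0,0,0],
    [0,0,0],
    [0,0,0],
    [0,0,0],
    [0,0,0]
  ],
  "grip": [0,0,0,0,0,0,0,0]
}}

```text
t: 9.55
tcp_pos: [0.4598, 0.3188, 0.1288]
orientation: [1.545, 1.55, 1.683]
contact_force: [-2.1, 1.9, -3.6]
finger_gap: 0.01
```

```bash
python3 - <<'E'
from h import *
t,r=pose(); print(st()['finger_gap'],t,st()['contact_force'])
h=np.array([.531,.356,.048]); ux=np.array([-.99,-.14])
dz=t[2]+.028-h[2]; dr=(t[:2]-h[:2])@ux; print(np.hypot(dz,dr),np.arctan2(dz,dr))
arc(None,.13,np.arctan2(dz,dr),1.95,12,ux)
E
```

```text
0.010013297819682273 [0.4598 0.3188 0.1288] [-2.1016  1.8702 -3.6369]
0.1325022635592329 0.9629223148034485
[[-6, 0, 9], [-5, 0, 9], [-4, 0, 10], [-3, 0, 10], [-3, 0, 10], [-2, 0, 11], [-1, 0, 11], [0, 0, 11], [1, 0, 11], [2, 0, 11], [3, 0, 10], [4, 0, 10]]
```

Emit:
{"fn": "play_rows", "kwargs": {
  "linear": [
    [-6,0,9],
    [-5,0,9],
    [-4,0,10],
    [-3,0,10],
    [-3,0,10],
    [-2,0,11],
    [-1,0,11],
    [0,0,11],
    [1,0,11],
    [2,0,11],
    [3,0,10],
    [4,0,10]
  ],
  "delta_rot": [
    [0,0,0],
    [0,0,0],
    [0,0,0],
    [0,0,0],
    [0,0,0],
    [0,0,0],
    [0,0,0],
    [0,0,0],
    [0,0,0],
    [0,0,0],
    [0,0,0],
    [0,0,0]
  ],
  "grip": [0,0,0,0,0,0,0,0,0,0,0,0]
}}

```text
t: 10.75
tcp_pos: [0.6041, 0.3356, 0.1532]
orientation: [0.808, 1.539, 0.941]
contact_force: [-0.0, -0.3, 0.1]
finger_gap: -0.0
```

Emit:
{"fn": "play_rows", "kwargs": {
  "linear": [
    [3,0,8],
    [3,0,8],
    [0,0,0]
  ],
  "delta_rot": [
    [0,0,0],
    [0,0,0],
    [0,0,0]
  ],
  "grip": [0,0,0]
}}

```text
t: 11.05
tcp_pos: [0.6227, 0.3372, 0.1454]
orientation: [0.791, 1.541, 0.923]
contact_force: [0.5, 0.1, -0.5]
finger_gap: 0.0003
```

```bash
python3 - <<'E'
from h import *
t,r=pose(); print(st()['finger_gap'],t,st()['contact_force'])
h=np.array([.531,.356,.048]); ux=np.array([-.99,-.14])
dz=t[2]+.028-h[2]; dr=(t[:2]-h[:2])@ux; print(np.hypot(dz,dr),np.arctan2(dz,dr))
E
```

```text
0.0003009808250581549 [0.6227 0.3372 0.1454] [ 0.504   0.1091 -0.4784]
0.1532502122962299 2.183365528034248
```

```bash
python3 - <<'E'
from h import *
for n in ['scene','top','wrist']:
    c=cam(n,'s3.png' if n=='scene' else None)
    for q in ['toggle_bar','toggle','pad1']: 
        print(n,q,[(round(float(d['score']),2),np.round(d['at'],3).tolist()) for d in (ctrl.landmark_of(n,q) if q!='toggle' else [])])
a=cv2.imread('pics/s3.png')[80:260,300:500]; cv2.imwrite('pics/s3c.png',cv2.resize(a,(600,540)))
E
```

```text
scene toggle_bar [(0.63, [0.668, -0.32, -0.005]), (0.53, [0.19, 0.434, 0.049]), (0.5, [0.596, 0.368, 0.165])]
scene toggle []
scene pad1 [(0.82, [0.571, -0.349, 0.001]), (0.6, [0.439, 0.347, 0.012]), (0.59, [0.544, 0.091, 0.062])]
top toggle_bar [(0.47, [0.59, 0.363, 0.159])]
top toggle []
top pad1 [(0.8, [0.58, -0.351, 0.004]), (0.62, [0.445, 0.342, 0.016])]
wrist toggle_bar [(0.55, [0.595, 0.363, 0.162]), (0.45, [0.441, 0.345, 0.017])]
wrist toggle []
wrist pad1 [(0.59, [0.443, 0.345, 0.013])]
```

View pics/s3c.png

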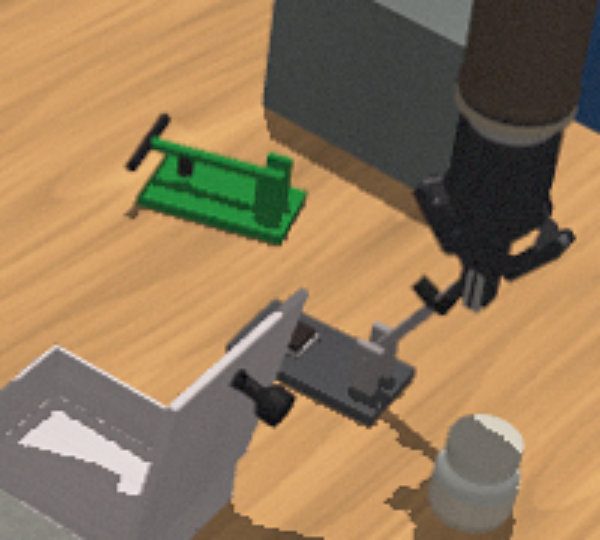

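```bash
python3 - <<'E'
from h import *
c=cam('scene'); t,r=pose(); print(t)
for d in [0,.01,.02,.03,.04]: print(d,(proj(c,t+[0,0,d])[0]-[300,80])*3)
w=cam('wrist'); b=cam('wrist')
cv2.imwrite('pics/w4.png',w['color'])
for d in [0,.01,.02,.03,.04]: print(d,proj(w,t+[0,0,d])[0])
s=plan([.455,.30,.17],98); s=plan([.442,.345,.10],98,start=s); 
print(ctrl.hold_point_z)
im=w['color'][200:400,200:440].copy(); cv2.imwrite('pics/w4.png',cv2.resize(im,(720,600)))
E
```

```text
[0.6217 0.3377 0.1466]
0 [469.0916 322.6315]
0.01 [471.3954 313.1241]
0.02 [473.7198 303.5185]
0.03 [476.065  293.8134]
0.04 [478.4311 284.0075]
0 [327.5512 287.2783]
0.01 [327.9918 295.8952]
0.02 [328.4834 305.5037]
0.03 [329.035  316.2824]
0.04 [329.6582 328.4554]
12 rows; lin [[-2, -1, -14], [-2, -3, -14], [-2, -5, -13], [-2, -7, -13], [-2, -8, -12], [-2, -10, -10], [-2, -11, -9], [-2, -12, -8], [-2, -13, -6], [-2, -14, -4], [-2, -14, -3], [-2, -14, -1]] rot [7.5, -0.0, -0.2]
2 rows; lin [35.0, -3.3, -23.2] rot [0.0, 0.0, 0.0]
0.0187
```

View pics/w4.png

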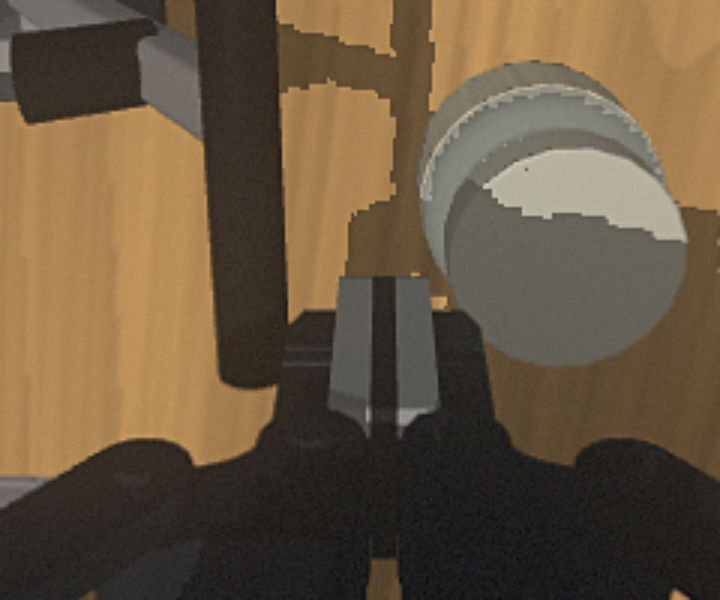

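```bash
python3 - <<'E'
from h import *
t,r=pose(); print(st()['joint_pos'])
s=plan(t+[0,0,.06],8,n=2); s=plan([.442,.345,.19],98,n=12,start=s)
E
```

```text
[-0.7787  0.6132  0.35    1.4703 -0.2421  1.0707 -0.2438]
2 rows; lin [[-30, 1, 1], [-30, 0, 0]] rot [-0.2, 0.6, -0.6]
12 rows; lin [[1, 3, -15], [1, 5, -14], [1, 6, -14], [1, 8, -13], [1, 10, -11], [1, 11, -10], [1, 12, -9], [1, 13, -7], [1, 14, -5], [1, 15, -3], [1, 15, -1], [1, 15, 1]] rot [-7.5, -0.0, -0.0]
```

Emit:
{"fn": "play_rows", "kwargs": {
  "linear": [
    [-30,0,0],
    [-30,0,0]
  ],
  "delta_rot": [
    [0,0.6,-0.6],
    [0,0.6,-0.6]
  ],
  "grip": [0,0]
}}

```text
t: 11.85
tcp_pos: [0.6181, 0.3349, 0.2033]
orientation: [-2.826, 1.563, -2.694]
contact_force: [0.2, 0.3, -0.4]
finger_gap: -0.0004
```

Emit:
{"fn": "play_rows", "kwargs": {
  "linear": [
    [1,3,-15],
    [1,5,-14],
    [1,6,-14],
    [1,8,-13],
    [1,10,-11],
    [1,11,-10],
    [1,12,-9],
    [1,13,-7],
    [1,14,-5],
    [1,15,-3],
    [1,15,-1],
    [1,15,1]
  ],
  "delta_rot": [
    [-7.5,0,0],
    [-7.5,0,0],
    [-7.5,0,0],
    [-7.5,0,0],
    [-7.5,0,0],
    [-7.5,0,0],
    [-7.5,0,0],
    [-7.5,0,0],
    [-7.5,0,0],
    [-7.5,0,0],
    [-7.5,0,0],
    [-7.5,0,0]
  ],
  "grip": [60,60,60,60,60,60,60,60,60,60,60,60]
}}

```text
t: 13.05
tcp_pos: [0.4358, 0.3393, 0.1972]
orientation: [-1.757, 1.566, 0.006]
contact_force: [0.6, -0.2, -0.0]
finger_gap: 0.0599
```

```bash
python3 - <<'E'
from h import *
t,r=pose(); print(t,r.as_matrix()[:,2],st()['joint_pos'],st()['t'])
w=cam('wrist')
print([(round(float(d['score']),2),np.round(d['at'],3).tolist()) for d in ctrl.landmark_of('wrist','pad1')])
for d in ctrl.cut_out('wrist','pad1')[:2]:
    cn,_=cv2.findContours(d['mask'].astype(np.uint8),0,2); k=max(cn,key=cv2.contourArea)
    q=world(w,k[:,0],.024)[:,:2].astype(np.float32); m=cv2.minAreaRect(q*1000); print(d['score'],m)
s=plan([.442,.345,.10],98); 
E
```

```text
[0.4358 0.3393 0.1972] [-0.1906  0.9817 -0.0008] [-0.7352  0.3256 -0.033   1.7665  0.0156  1.0466  0.9883] 13.05
[(0.84, [0.442, 0.345, 0.015]), (0.27, [0.674, 0.307, 0.0])]
0.86 ((441.0909729003906, 343.0437316894531), (48.53711700439453, 34.86533737182617), 7.348382472991943)
0.7 ((619.9505615234375, 371.4935302734375), (179.2241973876953, 22.844589233398438), 8.136353492736816)
3 rows; lin [[32, -2, 1], [32, -2, 1], [32, -2, 1]] rot [0.9, -0.0, 0.1]
```

Emit:
{"fn": "play_rows", "kwargs": {
  "linear": [
    [30,-2,1],
    [30,-2,1],
    [30,-2,1],
    [30,0,1],
    [30,0,0],
    [10,0,0],
    [0,0,0]
  ],
  "delta_rot": [
    [1.1,0,0],
    [1.1,0,0],
    [1.1,0,0],
    [0,0,0],
    [0,0,0],
    [0,0,0],
    [0,0,0]
  ],
  "grip": [60,60,60,60,60,60,60]
}}

```text
t: 13.9
tcp_pos: [0.4525, 0.3453, 0.0347]
orientation: [-1.403, 1.556, 0.264]
contact_force: [-0.4, -0.3, -0.2]
finger_gap: 0.0598
```

```bash
python3 - <<'E'
from h import *
t,r=pose(); print(t,r.as_matrix()[:,2],st()['contact_force'])
plan([.4415,.344,.02],97.7)
c=cam('scene','s5.png'); print((proj(c,t+[0,0,.027])[0]).round())
cv2.imwrite('pics/s5c.png',cv2.resize(c['color'][120:250,320:470],(600,520),interpolation=cv2.INTER_CUBIC))
E
```

```text
[0.4525 0.3453 0.0347] [-0.0957  0.9954  0.0025] [-0.4139 -0.2698 -0.2253]
1 rows; lin [[15, 11, 0]] rot [-2.2, 0.1, 0.8]
[400. 179.]
```

View pics/s5c.png

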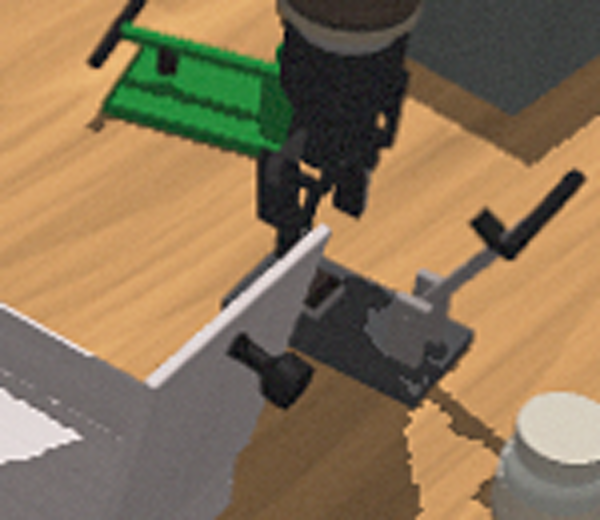

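Emit:
{"fn": "play_rows", "kwargs": {
  "linear": [
    [0,11,0],
    [5,0,0],
    [5,0,0],
    [5,0,0],
    [5,0,0],
    [0,0,0]
  ],
  "delta_rot": [
    [-2,0,0.8],
    [0,0,0],
    [0,0,0],
    [0,0,0],
    [0,0,0],
    [0,0,0]
  ],
  "grip": [60,60,60,60,60,60]
}}

```text
t: 14.55
tcp_pos: [0.4438, 0.3468, 0.0187]
orientation: [-0.765, 1.561, 0.938]
contact_force: [0.1, 0.5, 0.5]
finger_gap: 0.0599
```

Emit:
{"fn": "play_rows", "kwargs": {
  "linear": [
    [4,0,0],
    [4,0,0],
    [0,0,0]
  ],
  "delta_rot": [
    [0,0,0],
    [0,0,0],
    [0,0,0]
  ],
  "grip": [60,60,60]
}}

```text
t: 14.85
tcp_pos: [0.444, 0.3469, 0.0099]
orientation: [-0.773, 1.561, 0.929]
contact_force: [-0.1, -0.3, 0.2]
finger_gap: 0.0598
```

```bash
python3 - <<'E'
from h import *
t,r=pose(); print(t,r.as_matrix()[:,2],r.as_matrix()[:,0],st()['contact_force'])
plan([.4415,.344,.0],97.7)
E
```

```text
[0.444  0.3469 0.0099] [-0.1316  0.9913  0.0072] [ 0.006   0.0081 -0.9999] [-0.0765 -0.2948  0.2146]
1 rows; lin [9.9, 2.9, -2.6] rot [-0.1, 0.4, 0.4]
```

Emit:
{"fn": "play_rows", "kwargs": {
  "linear": [
    [3,3,-2],
    [3,0,0],
    [3,0,0],
    [0,0,0]
  ],
  "delta_rot": [
    [0,0,0],
    [0,0,0],
    [0,0,0],
    [0,0,0]
  ],
  "grip": [60,60,60,60]
}}

```text
t: 15.25
tcp_pos: [0.441, 0.3442, 0.0]
orientation: [-0.77, 1.561, 0.933]
contact_force: [0.4, 0.4, -0.4]
finger_gap: 0.06
```

Emit:
{"fn": "play_rows", "kwargs": {
  "linear": [
    [3,0,0],
    [0,0,0]
  ],
  "delta_rot": [
    [0,0,0],
    [0,0,0]
  ],
  "grip": [60,60]
}}

```text
t: 15.45
tcp_pos: [0.441, 0.3443, -0.0032]
orientation: [-0.772, 1.561, 0.931]
contact_force: [-0.4, 0.2, -0.0]
finger_gap: 0.0603
```

Emit:
{"fn": "play_rows", "kwargs": {
  "linear": [
    [3,0,0],
    [0,0,0]
  ],
  "delta_rot": [
    [0,0,0],
    [0,0,0]
  ],
  "grip": [60,60]
}}

```text
t: 15.65
tcp_pos: [0.4412, 0.3445, -0.0064]
orientation: [-0.774, 1.561, 0.929]
contact_force: [0.4, 0.2, 1.0]
finger_gap: 0.0596
```

Emit:
{"fn": "play_rows", "kwargs": {
  "linear": [
    [3,0,0],
    [0,0,0]
  ],
  "delta_rot": [
    [0,0,0],
    [0,0,0]
  ],
  "grip": [60,60]
}}

```text
t: 15.85
tcp_pos: [0.4413, 0.3445, -0.0096]
orientation: [-0.782, 1.56, 0.921]
contact_force: [-0.7, -0.6, 0.3]
finger_gap: 0.06
```

Emit:
{"fn": "play_rows", "kwargs": {
  "linear": [
    [0,0,0],
    [0,0,0],
    [0,0,0],
    [0,0,0]
  ],
  "delta_rot": [
    [0,0,0],
    [0,0,0],
    [0,0,0],
    [0,0,0]
  ],
  "grip": [30,30,30,30],
  "grip_force": 50
}}

```text
t: 16.25
tcp_pos: [0.4413, 0.3446, -0.0093]
orientation: [-0.778, 1.56, 0.925]
contact_force: [0.8, -0.4, -1.1]
finger_gap: 0.0346
```

Emit:
{"fn": "play_rows", "kwargs": {
  "linear": [
    [-15,0,0],
    [-40,0,0],
    [-45,0,0],
    [-45,0,0],
    [-45,0,0],
    [0,0,0]
  ],
  "delta_rot": [
    [0,0,0],
    [0,0,0],
    [0,0,0],
    [0,0,0],
    [0,0,0],
    [0,0,0]
  ],
  "grip": [30,30,30,30,30,30]
}}

```text
t: 16.85
tcp_pos: [0.4388, 0.3418, 0.1858]
orientation: [-0.565, 1.566, 1.138]
contact_force: [0.5, 1.0, -2.1]
finger_gap: 0.0343
```

```bash
python3 - <<'E'
from h import *
t,r=pose(); print(t,r.as_matrix()[:,2],st()['contact_force'],st()['finger_gap'])
s=plan([.442,-.0965,.18],96.7,n=11); plan([.442,-.0965,.056],96.7,start=s)
E
```

```text
[0.4388 0.3418 0.1858] [-0.1318  0.9913  0.0044] [ 0.5456  0.9975 -2.074 ] 0.034283539828408184
11 rows; lin [0.3, 5.0, -39.5] rot [0.1, 0.0, 0.0]
3 rows; lin [41.3, 0.0, 0.0] rot [0.0, 0.0, 0.0]
```

Emit:
{"fn": "play_rows", "kwargs": {
  "linear": [
    [0,5,-40],
    [0,5,-40],
    [0,5,-40],
    [0,5,-40],
    [0,5,-40],
    [0,5,-40],
    [0,5,-40],
    [0,5,-40],
    [0,5,-40],
    [0,5,-40],
    [0,5,-30],
    [0,0,0]
  ],
  "delta_rot": [
    [0,0,0],
    [0,0,0],
    [0,0,0],
    [0,0,0],
    [0,0,0],
    [0,0,0],
    [0,0,0],
    [0,0,0],
    [0,0,0],
    [0,0,0],
    [0,0,0],
    [0,0,0]
  ],
  "grip": [30,30,30,30,30,30,30,30,30,30,30,30]
}}

```text
t: 18.05
tcp_pos: [0.4379, -0.1066, 0.1777]
orientation: [-0.286, 1.564, 1.42]
contact_force: [0.8, 0.1, -1.7]
finger_gap: 0.0343
```

```bash
python3 - <<'E'
from h import *
t,r=pose(); print(t,r.as_matrix()[:,2],st()['contact_force'],st()['finger_gap'])
plan([.442,-.0965,.08],96.7,n=3)
c=cam('top')
for n in ['board','board_grip']: print(n,[(round(float(d['score']),2),np.round(d['at'],3).tolist()) for d in ctrl.landmark_of('top',n)][:1])
E
```

```text
[ 0.4379 -0.1066  0.1777] [-0.1353  0.9908  0.0069] [ 0.7578  0.1182 -1.6953] 0.034261961414711405
3 rows; lin [32.6, -1.8, 2.9] rot [0.4, 0.1, 0.0]
board [(0.73, [0.462, -0.004, 0.068])]
board_grip [(0.89, [0.492, -0.227, 0.118])]
```

Emit:
{"fn": "play_rows", "kwargs": {
  "linear": [
    [33,-2,3],
    [33,-2,3],
    [33,-2,3],
    [14,0,0],
    [3,0,0],
    [0,0,0]
  ],
  "delta_rot": [
    [0.3,0,0],
    [0.3,0,0],
    [0.3,0,0],
    [0,0,0],
    [0,0,0],
    [0,0,0]
  ],
  "grip": [30,30,30,30,30,30]
}}

```text
t: 18.8
tcp_pos: [0.446, -0.0805, 0.0584]
orientation: [-0.447, 1.558, 1.264]
contact_force: [0.0, 0.2, -0.3]
finger_gap: 0.0348
```

Emit:
{"fn": "play_rows", "kwargs": {
  "linear": [
    [2,0,0],
    [0,0,0]
  ],
  "delta_rot": [
    [0,0,0],
    [0,0,0]
  ],
  "grip": [30,30]
}}

```text
t: 19.0
tcp_pos: [0.4471, -0.0794, 0.0575]
orientation: [-0.578, 1.557, 1.135]
contact_force: [-0.3, -0.5, -0.8]
finger_gap: 0.0347
```

Emit:
{"fn": "play_rows", "kwargs": {
  "linear": [
    [2,0,0],
    [0,0,0]
  ],
  "delta_rot": [
    [0,0,0],
    [0,0,0]
  ],
  "grip": [30,30]
}}

```text
t: 19.2
tcp_pos: [0.4483, -0.0793, 0.0567]
orientation: [-0.743, 1.555, 0.97]
contact_force: [0.2, -0.9, -0.9]
finger_gap: 0.0343
```

Emit:
{"fn": "play_rows", "kwargs": {
  "linear": [
    [0,0,0],
    [0,0,0],
    [-10,0,0],
    [-40,0,0],
    [-45,0,0],
    [-45,0,0]
  ],
  "delta_rot": [
    [0,0,0],
    [0,0,0],
    [0,0,0],
    [0,0,0],
    [0,0,0],
    [0,0,0]
  ],
  "grip": [55,55,60,60,60,60]
}}

```text
t: 19.8
tcp_pos: [0.4433, -0.0816, 0.1989]
orientation: [-0.064, 1.558, 1.647]
contact_force: [2.6, 0.2, -0.4]
finger_gap: 0.06
```

```bash
python3 - <<'E'
from h import *
t,r=pose(); print(t,r.as_matrix(),st()['contact_force'],st()['finger_gap'],st()['t'])
for n in ['wrist','scene','top']:
  cam(n); print(n,[(round(float(d['score']),2),np.round(d['at'],3).tolist()) for d in ctrl.landmark_of(n,'pad1')])
plan([.56,-.30,.2],96.7,n=6)
E
```

```text
[ 0.4433 -0.0816  0.1989] [[-0.001  -0.9901 -0.1401]
 [ 0.0124 -0.1401  0.9901]
 [-0.9999 -0.0008  0.0124]] [ 2.598   0.1542 -0.3837] 0.06001340783510676 19.8
wrist [(0.65, [0.573, -0.35, 0.002]), (0.63, [0.453, -0.079, 0.077])]
scene [(0.77, [0.568, -0.347, 0.0]), (0.64, [0.45, -0.078, 0.076]), (0.45, [0.728, -0.24, 0.004])]
top [(0.62, [0.578, -0.355, 0.003])]
6 rows; lin [[-1, -14, -39], [-1, -14, -39], [-1, -14, -39], [-1, -15, -39], [-1, -15, -39], [-1, -15, -39]] rot [0.2, 0.1, 0.0]
```

Emit:
{"fn": "play_rows", "kwargs": {
  "linear": [
    [-5,-16,-42],
    [0,-16,-42],
    [0,-16,-42],
    [0,-16,-42],
    [0,-16,-42],
    [0,-16,-42],
    [0,0,0]
  ],
  "delta_rot": [
    [0,0,0],
    [0,0,0],
    [0,0,0],
    [0,0,0],
    [0,0,0],
    [0,0,0],
    [0,0,0]
  ],
  "grip": [60,60,60,60,60,60,60]
}}

```text
t: 20.8
tcp_pos: [0.5727, -0.3216, 0.185]
orientation: [0.701, 1.543, 2.42]
contact_force: [-0.3, -0.8, -0.0]
finger_gap: 0.0604
```

```bash
python3 - <<'E'
from h import *
t,r=pose(); print(t,st()['t'],st()['joint_pos'])
w=cam('wrist','w6.png')
print([(round(float(d['score']),2),np.round(d['at'],3).tolist()) for d in ctrl.landmark_of('wrist','pad2')])
for d in ctrl.cut_out('wrist','pad2')[:2]:
    cn,_=cv2.findContours(d['mask'].astype(np.uint8),0,2); k=max(cn,key=cv2.contourArea)
    q=world(w,k[:,0],.012)[:,:2].astype(np.float32); m=cv2.minAreaRect(q*1000); print(d['score'],m)
E
```

```text
[ 0.5727 -0.3216  0.185 ] 20.8 [ 0.2311  0.5302  0.3207  1.5057 -0.1809  1.162   2.3064]
[(0.82, [0.574, -0.352, -0.001])]
0.87 ((445.2412109375, -37.47417068481445), (65.1015625, 22.844057083129883), 22.30622673034668)
0.55 ((571.4002075195312, -350.6695251464844), (49.4942512512207, 36.307411193847656), 17.56578254699707)
```

View pics/w6.png

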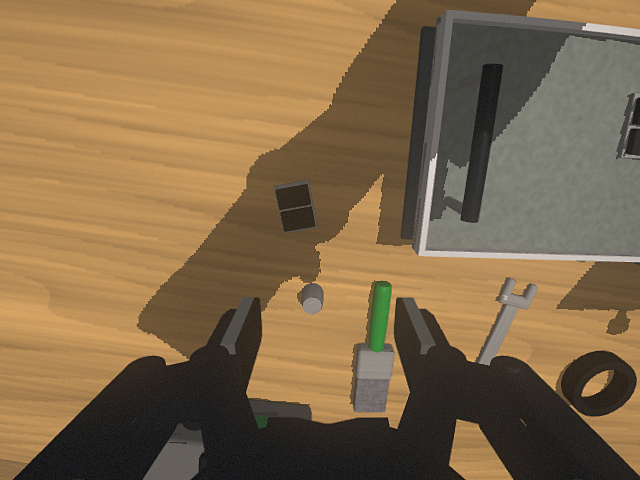

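Emit:
{"fn": "play_rows", "kwargs": {
  "linear": [
    [30,0,-15],
    [30,0,-12],
    [30,0,0],
    [0,0,0]
  ],
  "delta_rot": [
    [-5,0,0],
    [-5,0,0],
    [0,0,0],
    [0,0,0]
  ],
  "grip": [60,60,60,60]
}}

```text
t: 21.35
tcp_pos: [0.576, -0.3322, 0.0939]
orientation: [0.289, 1.538, 2.202]
contact_force: [0.1, 0.8, -1.0]
finger_gap: 0.06
```

```bash
python3 - <<'E'
from h import *
t,r=pose(); print(t,r.as_matrix()[:,[0,2]],st()['t'],st()['joint_pos'])
w=cam('wrist')
print([(round(float(d['score']),2),np.round(d['at'],3).tolist()) for d in ctrl.landmark_of('wrist','pad2')])
plan([.5715,-.3505,.01],107.6,n=3)
E
```

```text
[ 0.576  -0.3322  0.0939] [[-0.0194 -0.3354]
 [ 0.0265  0.9415]
 [-0.9995  0.0315]] 21.35 [ 0.2965  0.6238  0.2462  1.5737 -0.1871  0.9967  2.5179]
[(0.94, [0.573, -0.348, -0.003])]
3 rows; lin [[29, 4, -5], [29, 4, -5], [29, 4, -5]] rot [0.7, 0.5, -0.1]
```

Emit:
{"fn": "play_rows", "kwargs": {
  "linear": [
    [29,3,-5],
    [29,3,-5],
    [20,3,-5],
    [5,0,0],
    [0,0,0]
  ],
  "delta_rot": [
    [0.7,0.5,0],
    [0.7,0.5,0],
    [0.7,0.5,0],
    [0,0,0],
    [0,0,0]
  ],
  "grip": [60,60,60,60,60]
}}

```text
t: 21.95
tcp_pos: [0.5824, -0.3501, 0.0258]
orientation: [-2.529, 1.557, -0.651]
contact_force: [0.1, -0.5, 0.7]
finger_gap: 0.0597
```

```bash
python3 - <<'E'
from h import *
t,r=pose(); print(t,r.as_matrix()[:,[0,2]],st()['t'],st()['joint_pos'])
plan([.572,-.350,-.01],107.6,n=3)
E
```

```text
[ 0.5824 -0.3501  0.0258] [[ 0.0112 -0.3028]
 [-0.0086  0.953 ]
 [-0.9999 -0.0116]] 21.95 [ 0.3083  0.6975  0.2416  1.6316 -0.208   0.8237  2.5137]
3 rows; lin [11.9, 3.4, 1.2] rot [0.0, -0.2, 0.2]
```

Emit:
{"fn": "play_rows", "kwargs": {
  "linear": [
    [10,4,1],
    [10,4,1],
    [10,3,1],
    [0,0,0]
  ],
  "delta_rot": [
    [0,0,0],
    [0,0,0],
    [0,0,0],
    [0,0,0]
  ],
  "grip": [60,60,60,60]
}}

```text
t: 22.35
tcp_pos: [0.5735, -0.351, -0.0018]
orientation: [-2.428, 1.551, -0.548]
contact_force: [-0.4, 0.3, -0.2]
finger_gap: 0.0601
```

Emit:
{"fn": "play_rows", "kwargs": {
  "linear": [
    [4,0,0],
    [4,0,0],
    [4,0,0],
    [0,0,0]
  ],
  "delta_rot": [
    [0,0,0],
    [0,0,0],
    [0,0,0],
    [0,0,0]
  ],
  "grip": [60,60,60,60]
}}

```text
t: 22.75
tcp_pos: [0.5739, -0.3513, -0.0147]
orientation: [-2.42, 1.55, -0.54]
contact_force: [0.1, -0.0, -0.6]
finger_gap: 0.0604
```

Emit:
{"fn": "play_rows", "kwargs": {
  "linear": [
    [4,0,0],
    [0,0,0],
    [0,0,0],
    [0,0,0],
    [0,0,0],
    [0,0,0]
  ],
  "delta_rot": [
    [0,0,0],
    [0,0,0],
    [0,0,0],
    [0,0,0],
    [0,0,0],
    [0,0,0]
  ],
  "grip": [60,60,30,30,30,30],
  "grip_force": 50
}}

```text
t: 23.35
tcp_pos: [0.5745, -0.3516, -0.0184]
orientation: [-2.418, 1.55, -0.538]
contact_force: [1.0, -0.1, -1.4]
finger_gap: 0.0344
```

Emit:
{"fn": "play_rows", "kwargs": {
  "linear": [
    [-15,0,0],
    [-40,0,0],
    [-45,0,0],
    [-45,0,0],
    [-45,0,0],
    [0,0,0]
  ],
  "delta_rot": [
    [0,0,0],
    [0,0,0],
    [0,0,0],
    [0,0,0],
    [0,0,0],
    [0,0,0]
  ],
  "grip": [30,30,30,30,30,30]
}}

```text
t: 23.95
tcp_pos: [0.5696, -0.3493, 0.1824]
orientation: [-2.436, 1.551, -0.556]
contact_force: [-0.3, -0.4, -0.4]
finger_gap: 0.0344
```

```bash
python3 - <<'E'
from h import *
t,r=pose(); print(t,r.as_matrix()[:,[0,2]],st()['finger_gap'],st()['contact_force'],st()['t'])
foot=np.array([.465,-.003]); bx=np.array([.993,.1165]); by=np.array([-.1165,.993])
P=foot+.045*bx-.08*by; print(P)
s=plan([*P,.18],96.7,n=8); plan([*P,.06],96.7,start=s)
E
```

```text
[ 0.5696 -0.3493  0.1824] [[ 0.0166 -0.3035]
 [-0.0103  0.9527]
 [-0.9998 -0.0149]] 0.034424671257164544 [-0.2909 -0.4289 -0.3638] 23.95
[ 0.519  -0.0772]
8 rows; lin [[0, -4, 34], [0, -3, 34], [0, -3, 34], [0, -2, 35], [0, -1, 35], [0, 0, 35], [0, 1, 35], [0, 1, 35]] rot [1.4, -0.1, 0.1]
3 rows; lin [40.0, 0.0, 0.0] rot [0.0, 0.0, 0.0]
```

Emit:
{"fn": "play_rows", "kwargs": {
  "linear": [
    [0,-4,34],
    [0,-3,34],
    [0,-3,34],
    [0,-2,35],
    [0,-1,35],
    [0,0,35],
    [0,1,35],
    [0,1,30],
    [0,0,0]
  ],
  "delta_rot": [
    [1.4,0,0],
    [1.4,0,0],
    [1.4,0,0],
    [1.4,0,0],
    [1.4,0,0],
    [1.4,0,0],
    [1.4,0,0],
    [1.4,0,0],
    [0,0,0]
  ],
  "grip": [30,30,30,30,30,30,30,30,30]
}}

```text
t: 24.85
tcp_pos: [0.5182, -0.0738, 0.1859]
orientation: [-2.14, 1.541, -0.469]
contact_force: [0.6, -0.5, -1.0]
finger_gap: 0.0344
```

```bash
python3 - <<'E'
from h import *
t,r=pose(); print(t,r.as_matrix()[:,[0,2]],st()['finger_gap'],st()['contact_force'],st()['t'])
plan([.519,-.0772,.085],96.7,n=3)
cam('scene'); print([(round(float(d['score']),2),np.round(d['at'],3).tolist()) for d in ctrl.landmark_of('scene','pad1')])
E
```

```text
[ 0.5182 -0.0738  0.1859] [[ 0.027  -0.1005]
 [-0.0137  0.9948]
 [-0.9995 -0.0163]] 0.03435204060736385 [ 0.6321 -0.4627 -0.9844] 24.85
3 rows; lin [[34, 1, -1], [34, 0, -1], [34, 0, -1]] rot [-0.3, -0.3, 0.5]
[(0.73, [0.515, -0.074, 0.205]), (0.71, [0.448, -0.076, 0.074])]
```

Emit:
{"fn": "play_rows", "kwargs": {
  "linear": [
    [34,0,-1],
    [34,0,-1],
    [34,0,-1],
    [20,0,0],
    [3,0,0],
    [0,0,0]
  ],
  "delta_rot": [
    [-0.3,-0.3,0.5],
    [-0.3,-0.3,0.5],
    [-0.3,-0.3,0.5],
    [0,0,0],
    [0,0,0],
    [0,0,0]
  ],
  "grip": [30,30,30,30,30,30]
}}

```text
t: 25.55
tcp_pos: [0.5247, -0.0928, 0.061]
orientation: [-2.449, 1.561, -0.774]
contact_force: [0.2, -0.6, -1.1]
finger_gap: 0.0342
```

```bash
python3 - <<'E'
from h import *
t,r=pose(); print(t,r.as_matrix()[:,[0,2]],st()['finger_gap'],st()['contact_force'],st()['t'])
plan([.519,-.0772,.058],96.7,n=1)
E
```

```text
[ 0.5247 -0.0928  0.061 ] [[ 0.0073 -0.1045]
 [-0.0072  0.9945]
 [-0.9999 -0.0079]] 0.034161694116795316 [ 0.1706 -0.6437 -1.08  ] 25.55
1 rows; lin [2.8, 4.1, 16.1] rot [-0.7, -0.5, 0.4]
```

Emit:
{"fn": "play_rows", "kwargs": {
  "linear": [
    [3,0,0],
    [2,0,0],
    [0,0,0],
    [0,0,0],
    [0,0,0],
    [-10,0,0],
    [-40,0,0],
    [-45,0,0],
    [-45,0,0]
  ],
  "delta_rot": [
    [0,0,0],
    [0,0,0],
    [0,0,0],
    [0,0,0],
    [0,0,0],
    [0,0,0],
    [0,0,0],
    [0,0,0],
    [0,0,0]
  ],
  "grip": [30,30,30,55,55,60,60,60,60]
}}

```text
t: 26.45
tcp_pos: [0.5218, -0.0925, 0.2012]
orientation: [-2.805, 1.562, -1.13]
contact_force: [1.0, 0.8, -0.3]
finger_gap: 0.0599
```

```bash
python3 - <<'E'
from h import *
t,r=pose(); print(t,r.as_matrix()[:,[0,2]],st()['contact_force'],st()['t'],st()['joint_pos'])
for n in ['wrist','scene','top']:
  c=cam(n,'f_%s.png'%n); print(n,[(round(float(d['score']),2),np.round(d['at'],3).tolist()) for d in ctrl.landmark_of(n,'pad1')])
  print([(round(float(d['score']),2),np.round(d['at'],3).tolist()) for d in ctrl.landmark_of(n,'board_grip')],[(round(float(d['score']),2),np.round(d['at'],3).tolist()) for d in ctrl.landmark_of(n,'toggle_bar')][:2])
a=cv2.imread('pics/f_top.png');b=cv2.imread('pics/f_scene.png')
cv2.imwrite('pics/f.png',np.hstack([cv2.resize(a,(400,300)),cv2.resize(b,(400,300))]))
E
```

```text
[ 0.5218 -0.0925  0.2012] [[ 0.0037 -0.1036]
 [-0.0078  0.9946]
 [-1.     -0.0082]] [ 1.0334  0.8268 -0.2985] 26.45 [-0.1639  0.2829  0.2963  1.8352 -0.0866  1.0322  1.8401]
wrist [(0.73, [0.452, -0.079, 0.076]), (0.73, [0.525, -0.094, 0.076])]
[(0.66, [0.489, -0.229, 0.113])] []
scene [(0.91, [0.523, -0.094, 0.075]), (0.53, [0.449, -0.076, 0.075]), (0.21, [0.735, 0.054, 0.001])]
[(0.69, [0.49, -0.229, 0.122])] [(0.77, [0.19, 0.434, 0.051]), (0.56, [0.594, 0.366, 0.161])]
top [(0.35, [0.451, -0.083, 0.078])]
[(0.58, [0.491, -0.229, 0.119]), (0.26, [0.465, -0.005, 0.07])] [(0.67, [0.592, 0.365, 0.161]), (0.65, [0.192, 0.43, 0.046])]
```

View pics/f.png

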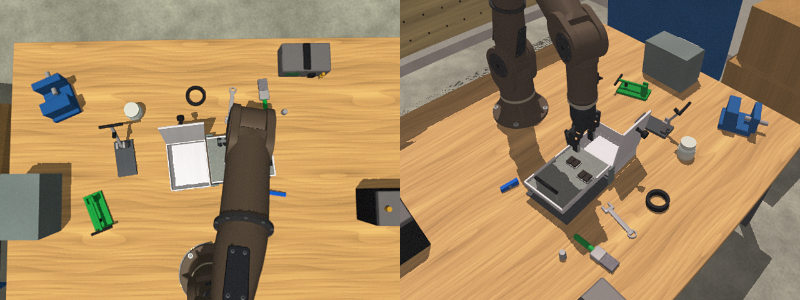

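Both pads lie on the board (top ~(213,143) half-hidden; scene (572,162),(585,175)), toggle is laid back, no further pads visible. Now to the board's bar.

```bash
python3 - <<'E'
from h import *
plan([.491,-.229,.17],96.7,n=4)
E
```

```text
4 rows; lin [7.3, 11.3, -33.1] rot [-0.2, -0.1, 0.0]
```

Emit:
{"fn": "play_rows", "kwargs": {
  "linear": [
    [7,11,-33],
    [7,11,-33],
    [7,11,-33],
    [7,11,-33],
    [0,0,0]
  ],
  "delta_rot": [
    [0,0,0],
    [0,0,0],
    [0,0,0],
    [0,0,0],
    [0,0,0]
  ],
  "grip": [60,60,60,60,60]
}}

```text
t: 27.55
tcp_pos: [0.4918, -0.2315, 0.1686]
orientation: [-3.114, 1.563, -1.435]
contact_force: [-0.3, -0.4, 0.3]
finger_gap: 0.06
```

```bash
python3 - <<'E'
from h import *
cam('wrist'); print([(round(float(d['score']),2),np.round(d['at'],3).tolist()) for d in ctrl.landmark_of('wrist','board_grip')])
t,r=pose(); print(t,r.as_matrix()[:,[0,2]])
plan([.491,-.229,.115],96.7,n=2)
E
```

```text
[(0.71, [0.489, -0.229, 0.115])]
[ 0.4937 -0.227   0.169 ] [[ 0.0022 -0.1131]
 [-0.0051  0.9936]
 [-1.     -0.0053]]
2 rows; lin [27.0, 1.5, -0.7] rot [-0.1, -0.2, 0.0]
```

Emit:
{"fn": "play_rows", "kwargs": {
  "linear": [
    [27,1,-1],
    [27,1,0],
    [20,0,0],
    [10,0,0],
    [0,0,0],
    [0,0,0],
    [0,0,0],
    [0,0,0],
    [0,0,0],
    [0,0,0]
  ],
  "delta_rot": [
    [0,0,0],
    [0,0,0],
    [0,0,0],
    [0,0,0],
    [0,0,0],
    [0,0,0],
    [0,0,0],
    [0,0,0],
    [0,0,0],
    [0,0,0]
  ],
  "grip": [60,60,60,60,60,0,0,0,0,0],
  "grip_force": 60
}}

```text
t: 28.65
tcp_pos: [0.4988, -0.2296, 0.0882]
orientation: [-2.432, 1.552, -0.744]
contact_force: [-0.1, 5.3, -6.1]
finger_gap: 0.009
```

```bash
cat >> h.py <<'E'
foot=np.array([.465,-.003]); bx=np.array([.993,.1165]); by=np.array([-.1165,.993])
def tilt_pads(z0=None,r0=None):
    c=cam('scene'); L=ctrl.landmark_of('scene','pad1')
    for d in L:
        if d['score']>.3:
            p=np.array(d['at']); e=p[:2]-foot; print('  pad',round(float(d['score']),2),p.round(3),'along',round(float(e@by),4),'across',round(float(e@bx),4))
    return c
E
python3 - <<'E'
from h import *
t,r=pose(); print(t,r.as_matrix()[:,[0,2]],st()['finger_gap'],st()['contact_force'])
a=np.linspace(0,.24,9)+.22; P=.2336*np.c_[np.cos(a)*.1165,-np.cos(a)*.993,np.sin(a)]
print(np.round(r.inv().apply(np.diff(P,axis=0))*1000,1).tolist())
tilt_pads()
E
```

```text
[ 0.4988 -0.2296  0.0882] [[ 0.0138 -0.1171]
 [-0.0127  0.993 ]
 [-0.9998 -0.0142]] 0.009012712933901669 [-0.1021  5.2827 -6.0901]
[[-6.8, -0.1, 1.5], [-6.8, -0.1, 1.7], [-6.7, -0.1, 1.9], [-6.7, -0.1, 2.1], [-6.6, -0.1, 2.3], [-6.5, -0.1, 2.5], [-6.5, -0.1, 2.7], [-6.4, -0.1, 2.9]]
  pad 0.89 [ 0.448 -0.077  0.076] along -0.0715 across -0.0253
  pad 0.55 [ 0.524 -0.093  0.076] along -0.096 across 0.0476
```

Emit:
{"fn": "play_rows", "kwargs": {
  "linear": [
    [-7,0,1.5],
    [-7,0,2],
    [-7,0,2],
    [-6.5,0,2],
    [0,0,0]
  ],
  "delta_rot": [
    [0,0,0],
    [0,0,0],
    [0,0,0],
    [0,0,0],
    [0,0,0]
  ],
  "grip": [0,0,0,0,0]
}}

```text
t: 29.25
tcp_pos: [0.4979, -0.2206, 0.1182]
orientation: [-2.441, 1.551, -0.751]
contact_force: [-0.1, -1.9, -4.6]
finger_gap: 0.0096
```

```bash
cat >> h.py <<'E'
Z0=.0882
def tilt():
    t,r=pose(); s=(t[2]-Z0)/.2336+np.sin(.2201); th=np.arcsin(s)-.2201
    print('tilt',round(th,3),t,'gap',round(st()['finger_gap'],4),'F',st()['contact_force'],'t',st()['t']); return th
E
python3 - <<'E'
from h import *
tilt(); tilt_pads(); cam('scene'); print([(round(float(d['score']),2),np.round(d['at'],3).tolist()) for d in ctrl.landmark_of('scene','board_grip')][:1])
E
```

```text
tilt 0.134 [ 0.4979 -0.2206  0.1182] gap 0.0096 F [-0.1131 -1.8674 -4.6176] t 29.25
  pad 0.72 [ 0.448 -0.076  0.084] along -0.0703 across -0.0256
  pad 0.71 [ 0.522 -0.092  0.09 ] along -0.0945 across 0.0458
[(0.64, [0.488, -0.218, 0.154])]
```

Emit:
{"fn": "play_rows", "kwargs": {
  "linear": [
    [-6.5,0,2.5],
    [-6.5,0,2.5],
    [-6.5,0,2.5],
    [-6,0,2.5],
    [0,0,0]
  ],
  "delta_rot": [
    [0,0,0],
    [0,0,0],
    [0,0,0],
    [0,0,0],
    [0,0,0]
  ],
  "grip": [0,0,0,0,0]
}}

```text
t: 29.95
tcp_pos: [0.4966, -0.2092, 0.1443]
orientation: [-2.444, 1.552, -0.754]
contact_force: [0.5, -1.9, -5.1]
finger_gap: 0.0092
```

```bash
python3 - <<'E'
from h import *
tilt(); tilt_pads()
E
```

```text
tilt 0.256 [ 0.4966 -0.2092  0.1443] gap 0.0092 F [ 0.4917 -1.9344 -5.1209] t 29.95
  pad 0.73 [ 0.523 -0.087  0.102] along -0.0897 across 0.0477
```

Emit:
{"fn": "play_rows", "kwargs": {
  "linear": [
    [-3,0,1.3],
    [-3,0,1.3],
    [0,0,0],
    [0,0,0]
  ],
  "delta_rot": [
    [0,0,0],
    [0,0,0],
    [0,0,0],
    [0,0,0]
  ],
  "grip": [0,0,0,0]
}}

```text
t: 30.45
tcp_pos: [0.4963, -0.2064, 0.1495]
orientation: [-2.458, 1.552, -0.767]
contact_force: [2.0, -0.6, -6.8]
finger_gap: 0.0097
```

```bash
python3 - <<'E'
from h import *
tilt(); tilt_pads()
E
```

```text
tilt 0.281 [ 0.4963 -0.2064  0.1495] gap 0.0097 F [ 1.9516 -0.6206 -6.7593] t 30.45
  pad 0.86 [ 0.524 -0.09   0.104] along -0.0933 across 0.0479
  pad 0.51 [ 0.448 -0.075  0.098] along -0.0692 across -0.0253
  pad 0.34 [ 0.667 -0.323 -0.007] along -0.3408 across 0.163
```

Emit:
{"fn": "play_rows", "kwargs": {
  "linear": [
    [-3,0,1.4],
    [-3,0,1.4],
    [0,0,0],
    [0,0,0]
  ],
  "delta_rot": [
    [0,0,0],
    [0,0,0],
    [0,0,0],
    [0,0,0]
  ],
  "grip": [0,0,0,0]
}}

```text
t: 30.95
tcp_pos: [0.4958, -0.2029, 0.156]
orientation: [-2.434, 1.553, -0.744]
contact_force: [1.4, 0.1, -6.3]
finger_gap: 0.0096
```

```bash
python3 - <<'E'
from h import *
tilt(); tilt_pads()
E
```

```text
tilt 0.313 [ 0.4958 -0.2029  0.156 ] gap 0.0096 F [ 1.4427  0.1215 -6.317 ] t 30.95
  pad 0.85 [ 0.521 -0.087  0.106] along -0.0899 across 0.0455
  pad 0.68 [ 0.668 -0.324 -0.005] along -0.3423 across 0.1644
  pad 0.66 [ 0.446 -0.07   0.097] along -0.0638 across -0.0271
```

Emit:
{"fn": "play_rows", "kwargs": {
  "linear": [
    [-3,0,1.4],
    [-2,0,1],
    [0,0,0],
    [0,0,0],
    [0,0,0]
  ],
  "delta_rot": [
    [0,0,0],
    [0,0,0],
    [0,0,0],
    [0,0,0],
    [0,0,0]
  ],
  "grip": [0,0,0,0,0]
}}

```text
t: 31.55
tcp_pos: [0.4955, -0.1998, 0.161]
orientation: [-2.431, 1.553, -0.74]
contact_force: [2.6, 0.2, -6.6]
finger_gap: 0.0096
```

```bash
python3 - <<'E'
from h import *
tilt(); tilt_pads()
E
```

```text
tilt 0.339 [ 0.4955 -0.1998  0.161 ] gap 0.0096 F [ 2.626   0.1791 -6.6229] t 31.55
  pad 0.82 [ 0.521 -0.086  0.107] along -0.0887 across 0.0461
  pad 0.66 [ 0.449 -0.072  0.1  ] along -0.0664 across -0.0235
```

Emit:
{"fn": "play_rows", "kwargs": {
  "linear": [
    [-3,0,1.4],
    [-2,0,1],
    [0,0,0],
    [0,0,0],
    [0,0,0]
  ],
  "delta_rot": [
    [0,0,0],
    [0,0,0],
    [0,0,0],
    [0,0,0],
    [0,0,0]
  ],
  "grip": [0,0,0,0,0]
}}

```text
t: 32.15
tcp_pos: [0.4951, -0.1966, 0.1661]
orientation: [-2.424, 1.554, -0.732]
contact_force: [2.8, 1.8, -7.9]
finger_gap: 0.0096
```

```bash
python3 - <<'E'
from h import *
tilt(); tilt_pads()
E
```

```text
tilt 0.364 [ 0.4951 -0.1966  0.1661] gap 0.0096 F [ 2.8064  1.8286 -7.8572] t 32.15
  pad 0.83 [ 0.521 -0.086  0.106] along -0.0889 across 0.0458
  pad 0.71 [ 0.449 -0.068  0.104] along -0.0632 across -0.0236
```

Emit:
{"fn": "play_rows", "kwargs": {
  "linear": [
    [-3,0,1.6],
    [-2,0,1],
    [0,0,0],
    [0,0,0],
    [0,0,0]
  ],
  "delta_rot": [
    [0,0,0],
    [0,0,0],
    [0,0,0],
    [0,0,0],
    [0,0,0]
  ],
  "grip": [0,0,0,0,0]
}}

```text
t: 32.75
tcp_pos: [0.4948, -0.193, 0.1717]
orientation: [-2.363, 1.554, -0.672]
contact_force: [2.4, 1.7, -7.1]
finger_gap: 0.0097
```

```bash
python3 - <<'E'
from h import *
tilt(); tilt_pads()
E
```

```text
tilt 0.393 [ 0.4948 -0.193   0.1717] gap 0.0097 F [ 2.4316  1.6564 -7.0779] t 32.75
  pad 0.85 [ 0.522 -0.086  0.114] along -0.0891 across 0.0469
  pad 0.75 [ 0.447 -0.068  0.105] along -0.0619 across -0.0256
  pad 0.5 [ 0.669 -0.323 -0.004] along -0.3411 across 0.1653
```

Emit:
{"fn": "play_rows", "kwargs": {
  "linear": [
    [-3,0,1.6],
    [-2,0,1],
    [0,0,0],
    [0,0,0],
    [0,0,0]
  ],
  "delta_rot": [
    [0,0,0],
    [0,0,0],
    [0,0,0],
    [0,0,0],
    [0,0,0]
  ],
  "grip": [0,0,0,0,0]
}}

```text
t: 33.35
tcp_pos: [0.4944, -0.1895, 0.1766]
orientation: [-2.35, 1.555, -0.658]
contact_force: [2.9, 2.3, -7.4]
finger_gap: 0.0096
```

```bash
python3 - <<'E'
from h import *
tilt(); tilt_pads()
E
```

```text
tilt 0.419 [ 0.4944 -0.1895  0.1766] gap 0.0096 F [ 2.9292  2.2961 -7.4035] t 33.35
  pad 0.59 [ 0.462  0.002 -0.002] along 0.0055 across -0.002
  pad 0.54 [ 0.445 -0.069  0.107] along -0.0634 across -0.0272
  pad 0.54 [ 0.522 -0.084  0.111] along -0.0869 across 0.0471
```

Emit:
{"fn": "play_rows", "kwargs": {
  "linear": [
    [-2.5,0,1.5],
    [-2,0,1],
    [0,0,0],
    [0,0,0],
    [0,0,0]
  ],
  "delta_rot": [
    [0,0,0],
    [0,0,0],
    [0,0,0],
    [0,0,0],
    [0,0,0]
  ],
  "grip": [0,0,0,0,0]
}}

```text
t: 33.95
tcp_pos: [0.4941, -0.1864, 0.1807]
orientation: [-2.345, 1.556, -0.653]
contact_force: [2.9, 2.9, -7.5]
finger_gap: 0.0094
```

```bash
python3 - <<'E'
from h import *
tilt(); tilt_pads()
E
```

```text
tilt 0.442 [ 0.4941 -0.1864  0.1807] gap 0.0094 F [ 2.8913  2.9349 -7.4769] t 33.95
  pad 0.81 [ 0.45  -0.066  0.11 ] along -0.0608 across -0.0223
  pad 0.62 [ 0.521 -0.082  0.116] along -0.0854 across 0.0459
```

Emit:
{"fn": "play_rows", "kwargs": {
  "linear": [
    [-2,0,1.2],
    [-2,0,1.2],
    [0,0,0],
    [0,0,0]
  ],
  "delta_rot": [
    [0,0,0],
    [0,0,0],
    [0,0,0],
    [0,0,0]
  ],
  "grip": [0,0,0,0]
}}

```text
t: 34.45
tcp_pos: [0.4937, -0.1835, 0.1843]
orientation: [-2.352, 1.557, -0.659]
contact_force: [2.5, 2.2, -8.4]
finger_gap: 0.0093
```

```bash
python3 - <<'E'
from h import *
tilt(); tilt_pads()
E
```

```text
tilt 0.461 [ 0.4937 -0.1835  0.1843] gap 0.0093 F [ 2.5498  2.1751 -8.4319] t 34.45
  pad 0.71 [ 0.521 -0.081  0.118] along -0.0836 across 0.0469
  pad 0.46 [ 0.672  0.312 -0.   ] along 0.2884 across 0.2419
```

Emit:
{"fn": "play_rows", "kwargs": {
  "linear": [
    [-2,0,1.2],
    [-2,0,1.2],
    [0,0,0],
    [0,0,0]
  ],
  "delta_rot": [
    [0,0,0],
    [0,0,0],
    [0,0,0],
    [0,0,0]
  ],
  "grip": [0,0,0,0]
}}

```text
t: 34.95
tcp_pos: [0.4933, -0.1803, 0.1886]
orientation: [-2.296, 1.558, -0.603]
contact_force: [4.0, 2.5, -7.4]
finger_gap: 0.0094
```

```bash
python3 - <<'E'
from h import *
tilt(); tilt_pads()
E
```

```text
tilt 0.485 [ 0.4933 -0.1803  0.1886] gap 0.0094 F [ 4.0207  2.52   -7.4146] t 34.95
  pad 0.66 [ 0.52  -0.081  0.118] along -0.084 across 0.0455
  pad 0.62 [ 0.447 -0.068  0.109] along -0.0623 across -0.0257
```

Emit:
{"fn": "play_rows", "kwargs": {
  "linear": [
    [-2,0,1.3],
    [-1,0,0.6],
    [0,0,0],
    [0,0,0],
    [0,0,0]
  ],
  "delta_rot": [
    [0,0,0],
    [0,0,0],
    [0,0,0],
    [0,0,0],
    [0,0,0]
  ],
  "grip": [0,0,0,0,0]
}}

```text
t: 35.55
tcp_pos: [0.493, -0.1779, 0.1913]
orientation: [-2.276, 1.558, -0.584]
contact_force: [2.6, 3.0, -8.4]
finger_gap: 0.0094
```

```bash
python3 - <<'E'
from h import *
tilt(); tilt_pads()
E
```

```text
tilt 0.5 [ 0.493  -0.1779  0.1913] gap 0.0094 F [ 2.6494  3.0185 -8.4092] t 35.55
  pad 0.84 [ 0.522 -0.08   0.122] along -0.0833 across 0.0472
  pad 0.82 [ 0.448 -0.065  0.111] along -0.0599 across -0.0237
```

Emit:
{"fn": "play_rows", "kwargs": {
  "linear": [
    [-2,0,1.3],
    [-1,0,0.6],
    [0,0,0],
    [0,0,0],
    [0,0,0]
  ],
  "delta_rot": [
    [0,0,0],
    [0,0,0],
    [0,0,0],
    [0,0,0],
    [0,0,0]
  ],
  "grip": [0,0,0,0,0]
}}

```text
t: 36.15
tcp_pos: [0.4927, -0.1757, 0.1938]
orientation: [-2.277, 1.559, -0.584]
contact_force: [2.3, 3.7, -8.8]
finger_gap: 0.0092
```

```bash
python3 - <<'E'
from h import *
tilt(); c=tilt_pads(); print([(round(float(d['score']),2),np.round(d['at'],3).tolist()) for d in ctrl.landmark_of('scene','board_grip')])
cv2.imwrite('pics/tl.png',cv2.resize(c['color'][160:360,180:440],(780,600)))
E
```

```text
tilt 0.515 [ 0.4927 -0.1757  0.1938] gap 0.0092 F [ 2.2855  3.6706 -8.766 ] t 36.15
  pad 0.71 [ 0.523 -0.076  0.122] along -0.0788 across 0.0487
  pad 0.58 [0.675 0.309 0.001] along 0.2855 across 0.2453
  pad 0.52 [ 0.448 -0.063  0.112] along -0.0576 across -0.0235
[(0.89, [0.487, -0.175, 0.226]), (0.45, [0.734, 0.053, -0.0]), (0.36, [0.52, -0.08, 0.124])]
```

View pics/tl.png

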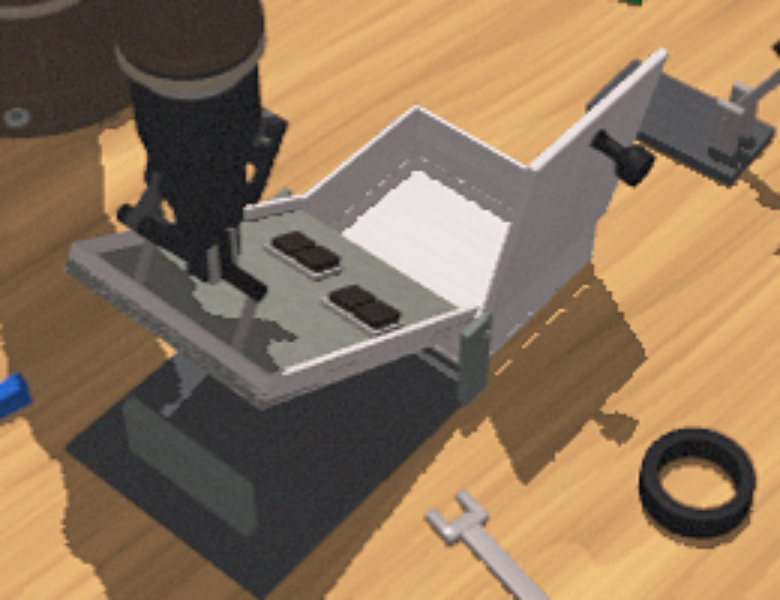

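Emit:
{"fn": "play_rows", "kwargs": {
  "linear": [
    [0,0,0],
    [0,0,0],
    [0,0,0],
    [0,0,0]
  ],
  "delta_rot": [
    [0,0,0],
    [0,0,0],
    [0,0,0],
    [0,0,0]
  ],
  "grip": [0,0,0,0]
}}

```text
t: 36.7
tcp_pos: [0.4928, -0.1758, 0.1938]
orientation: [-2.276, 1.559, -0.584]
contact_force: [3.4, 3.7, -8.3]
finger_gap: 0.0092
```

```bash
python3 - <<'E'
from h import *
tilt(); c=tilt_pads()
E
```

```text
tilt 0.515 [ 0.4928 -0.1758  0.1938] gap 0.0092 F [ 3.4025  3.6878 -8.2917] t 36.7
  pad 0.81 [ 0.45  -0.067  0.11 ] along -0.0614 across -0.0221
  pad 0.77 [ 0.52  -0.078  0.122] along -0.0813 across 0.0463
```

Emit:
{"fn": "play_rows", "kwargs": {
  "linear": [
    [-2,0,1.4],
    [-1,0,0.7],
    [0,0,0],
    [0,0,0],
    [0,0,0]
  ],
  "delta_rot": [
    [0,0,0],
    [0,0,0],
    [0,0,0],
    [0,0,0],
    [0,0,0]
  ],
  "grip": [0,0,0,0,0]
}}

```text
t: 37.3
tcp_pos: [0.4925, -0.1733, 0.1965]
orientation: [-2.28, 1.559, -0.587]
contact_force: [3.3, 3.3, -8.5]
finger_gap: 0.0095
```

```bash
python3 - <<'E'
from h import *
tilt(); tilt_pads()
E
```

```text
tilt 0.53 [ 0.4925 -0.1733  0.1965] gap 0.0095 F [ 3.3043  3.2961 -8.4851] t 37.3
  pad 0.71 [ 0.447 -0.062  0.111] along -0.0569 across -0.025
  pad 0.68 [ 0.522 -0.066  0.117] along -0.0697 across 0.0495
  pad 0.52 [0.532 0.358 0.05 ] along 0.3508 across 0.1083
```

Emit:
{"fn": "play_rows", "kwargs": {
  "linear": [
    [-2,0,1.4],
    [-1,0,0.7],
    [0,0,0],
    [0,0,0],
    [0,0,0]
  ],
  "delta_rot": [
    [0,0,0],
    [0,0,0],
    [0,0,0],
    [0,0,0],
    [0,0,0]
  ],
  "grip": [0,0,0,0,0]
}}

```text
t: 37.9
tcp_pos: [0.4922, -0.1709, 0.1991]
orientation: [-2.281, 1.559, -0.588]
contact_force: [4.1, 2.8, -9.8]
finger_gap: 0.0096
```

```bash
python3 - <<'E'
from h import *
tilt(); c=tilt_pads(); print([(round(float(d['score']),2),np.round(d['at'],3).tolist()) for d in ctrl.landmark_of('scene','board_grip')][:1])
E
```

```text
tilt 0.546 [ 0.4922 -0.1709  0.1991] gap 0.0096 F [ 4.0652  2.8262 -9.8455] t 37.9
  pad 0.81 [ 0.443 -0.039  0.099] along -0.0333 across -0.0259
  pad 0.75 [0.512 0.008 0.073] along 0.0051 across 0.0475
  pad 0.39 [ 0.664 -0.321 -0.001] along -0.3391 across 0.1605
[(0.87, [0.483, -0.169, 0.231])]
```

Both pads are sliding now; hold.

Emit:
{"fn": "play_rows", "kwargs": {
  "linear": [
    [0,0,0],
    [0,0,0],
    [0,0,0],
    [0,0,0],
    [0,0,0],
    [0,0,0],
    [0,0,0],
    [0,0,0],
    [0,0,0],
    [0,0,0]
  ],
  "delta_rot": [
    [0,0,0],
    [0,0,0],
    [0,0,0],
    [0,0,0],
    [0,0,0],
    [0,0,0],
    [0,0,0],
    [0,0,0],
    [0,0,0],
    [0,0,0]
  ],
  "grip": [0,0,0,0,0,0,0,0,0,0]
}}

```text
t: 39.05
tcp_pos: [0.4922, -0.1709, 0.1991]
orientation: [-2.282, 1.559, -0.589]
contact_force: [3.7, 2.6, -10.0]
finger_gap: 0.0092
```

```bash
python3 - <<'E'
from h import *
tilt(); c=tilt_pads(); cv2.imwrite('pics/in.png',cv2.resize(c['color'][160:310,220:440],(792,540)))
cam('top'); print([(round(float(d['score']),2),np.round(d['at'],3).tolist()) for d in ctrl.landmark_of('top','pad1')])
E
```

```text
tilt 0.546 [ 0.4922 -0.1709  0.1991] gap 0.0092 F [  3.6626   2.6211 -10.013 ] t 39.05
  pad 0.61 [0.598 0.368 0.162] along 0.3527 across 0.1751
  pad 0.59 [0.506 0.055 0.016] along 0.0533 across 0.0471
  pad 0.48 [0.433 0.05  0.019] along 0.0562 across -0.0252
[(0.71, [0.436, 0.046, 0.017]), (0.63, [0.512, 0.053, 0.017])]
```

View pics/in.png

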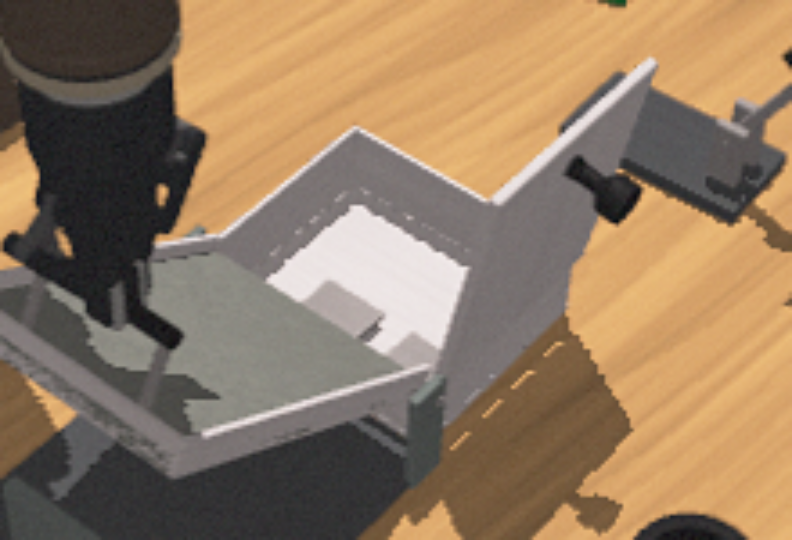

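Both pads are in the case, upside down, at crop (340,308) and (415,352). A bit more hold, then lower.

```bash
python3 - <<'E'
from h import *
t,r=pose(); a=np.linspace(.546,0,23)+.22; P=.2336*np.c_[np.cos(a)*.1165,-np.cos(a)*.993,np.sin(a)]
print(np.round(r.inv().apply(np.diff(P,axis=0))*1000,1).tolist())
E
```

```text
[[4.3, 0.1, -3.9], [4.4, 0.1, -3.8], [4.4, 0.1, -3.7], [4.5, 0.1, -3.6], [4.6, 0.1, -3.5], [4.7, 0.1, -3.4], [4.8, 0.1, -3.3], [4.9, 0.1, -3.1], [4.9, 0.1, -3.0], [5.0, 0.1, -2.9], [5.1, 0.1, -2.8], [5.2, 0.1, -2.6], [5.2, 0.1, -2.5], [5.3, 0.1, -2.4], [5.3, 0.1, -2.2], [5.4, 0.1, -2.1], [5.4, 0.1, -2.0], [5.5, 0.1, -1.8], [5.5, 0.1, -1.7], [5.6, 0.1, -1.6], [5.6, 0.1, -1.4], [5.7, 0.1, -1.3]]
```

Emit:
{"fn": "play_rows", "kwargs": {
  "linear": [
    [0,0,0],
    [0,0,0],
    [0,0,0],
    [0,0,0],
    [0,0,0]
  ],
  "delta_rot": [
    [0,0,0],
    [0,0,0],
    [0,0,0],
    [0,0,0],
    [0,0,0]
  ],
  "grip": [0,0,0,0,0]
}}

```text
t: 39.75
tcp_pos: [0.4922, -0.1709, 0.1991]
orientation: [-2.282, 1.559, -0.589]
contact_force: [3.0, 3.0, -9.9]
finger_gap: 0.0095
```

Emit:
{"fn": "play_rows", "kwargs": {
  "linear": [
    [4.3,0,-3.9],
    [4.4,0,-3.8],
    [4.4,0,-3.7],
    [4.5,0,-3.6],
    [4.6,0,-3.5],
    [4.7,0,-3.4],
    [4.8,0,-3.3],
    [4.9,0,-3.1],
    [4.9,0,-3],
    [5,0,-2.9],
    [5.1,0,-2.8]
  ],
  "delta_rot": [
    [0,0,0],
    [0,0,0],
    [0,0,0],
    [0,0,0],
    [0,0,0],
    [0,0,0],
    [0,0,0],
    [0,0,0],
    [0,0,0],
    [0,0,0],
    [0,0,0]
  ],
  "grip": [0,0,0,0,0,0,0,0,0,0,0]
}}

```text
t: 40.85
tcp_pos: [0.4964, -0.2102, 0.1439]
orientation: [-2.141, 1.562, -0.449]
contact_force: [0.8, 3.2, -4.3]
finger_gap: 0.0096
```

Emit:
{"fn": "play_rows", "kwargs": {
  "linear": [
    [5.2,0,-2.6],
    [5.2,0,-2.5],
    [5.3,0,-2.4],
    [5.3,0,-2.2],
    [5.4,0,-2.1],
    [5.4,0,-2],
    [5.5,0,-1.8],
    [5.5,0,-1.7]
  ],
  "delta_rot": [
    [0,0,0],
    [0,0,0],
    [0,0,0],
    [0,0,0],
    [0,0,0],
    [0,0,0],
    [0,0,0],
    [0,0,0]
  ],
  "grip": [0,0,0,0,0,0,0,0]
}}

```text
t: 41.65
tcp_pos: [0.4983, -0.228, 0.0971]
orientation: [-2.048, 1.564, -0.355]
contact_force: [0.3, 5.7, -3.2]
finger_gap: 0.0095
```

```bash
python3 - <<'E'
from h import *
tilt()
plan([.4988,-.2296,.0882],n=3)
E
```

```text
tilt 0.039 [ 0.4983 -0.228   0.0971] gap 0.0095 F [ 0.321   5.6945 -3.2326] t 41.65
3 rows; lin [3.0, -0.1, -0.5] rot [0.0, 0.0, 0.0]
```

Emit:
{"fn": "play_rows", "kwargs": {
  "linear": [
    [3,0,-0.5],
    [3,0,-0.5],
    [2.5,0,-0.5],
    [0,0,0],
    [0,0,0],
    [0,0,0],
    [-20,0,0],
    [-40,0,0],
    [-45,0,0],
    [-45,0,0]
  ],
  "delta_rot": [
    [0,0,0],
    [0,0,0],
    [0,0,0],
    [0,0,0],
    [0,0,0],
    [0,0,0],
    [0,0,0],
    [0,0,0],
    [0,0,0],
    [0,0,0]
  ],
  "grip": [0,0,0,0,50,60,60,60,60,60]
}}

```text
t: 42.65
tcp_pos: [0.4949, -0.2345, 0.2417]
orientation: [-3.141, 1.563, -1.452]
contact_force: [1.4, 0.0, -0.8]
finger_gap: 0.06
```

```bash
python3 - <<'E'
from h import *
print(pose()[0],st()['finger_gap'],st()['joint_pos'],pose()[1].as_matrix()[:,2])
for n in ['scene','top']:
  cam(n)
  for q in ['board_grip','toggle_bar','pad1','lid_handle']: print(n,q,[(round(float(d['score']),2),np.round(d['at'],3).tolist()) for d in ctrl.landmark_of(n,q)][:3])
E
```

```text
[ 0.4949 -0.2345  0.2417] 0.0600053299124636 [ 0.0577  0.2802  0.3651  1.739  -0.102   1.1382  2.1411] [-0.1178  0.993  -0.0074]
scene board_grip [(0.61, [0.674, 0.308, 0.003]), (0.6, [0.488, -0.229, 0.121])]
scene toggle_bar [(0.82, [0.598, 0.367, 0.159]), (0.5, [0.187, 0.435, 0.046])]
scene pad1 [(0.68, [0.505, 0.058, 0.014]), (0.62, [0.435, 0.053, 0.017])]
scene lid_handle [(0.69, [0.611, 0.104, 0.212]), (0.61, [0.669, -0.323, -0.006])]
top board_grip [(0.66, [0.667, -0.323, 0.002]), (0.55, [0.49, -0.226, 0.117]), (0.46, [0.463, -0.004, 0.068])]
top toggle_bar [(0.94, [0.192, 0.432, 0.044]), (0.58, [0.593, 0.366, 0.162])]
top pad1 [(0.58, [0.513, 0.054, 0.015])]
top lid_handle [(0.8, [0.611, 0.104, 0.214])]
```

```bash
python3 - <<'E'
from h import *
t,r=pose(); s=plan([.495,-.2,.30],96.7,n=2); s=plan([.54,.05,.30],48,n=8,start=s); s=plan([.60,.336,.28],8,n=8,start=s); print(s[1].as_matrix()[:,2])
E
```

```text
2 rows; lin [-30.6, -2.1, 16.4] rot [0.1, -0.2, -0.0]
8 rows; lin [[0, -9, 30], [0, -6, 31], [0, -3, 32], [0, 1, 32], [0, 4, 31], [0, 7, 31], [0, 11, 30], [0, 14, 29]] rot [6.1, -0.0, -0.0]
8 rows; lin [[2, 18, 32], [2, 21, 30], [2, 24, 28], [2, 26, 26], [2, 28, 23], [2, 30, 21], [2, 32, 18], [2, 33, 15]] rot [5.0, 0.0, 0.0]
[0.9903 0.1392 0.    ]
```

Emit:
{"fn": "play_rows", "kwargs": {
  "linear": [
    [-30,-2,16],
    [-30,-2,16],
    [0,-9,30],
    [0,-6,31],
    [0,-3,32],
    [0,1,32],
    [0,4,31],
    [0,7,31],
    [0,11,30],
    [0,14,29]
  ],
  "delta_rot": [
    [0,0,0],
    [0,0,0],
    [6.1,0,0],
    [6.1,0,0],
    [6.1,0,0],
    [6.1,0,0],
    [6.1,0,0],
    [6.1,0,0],
    [6.1,0,0],
    [6.1,0,0]
  ],
  "grip": [50,50,50,50,50,50,50,50,50,50]
}}

```text
t: 44.15
tcp_pos: [0.5428, 0.0522, 0.2929]
orientation: [3.01, 1.557, -2.479]
contact_force: [0.1, 0.4, 0.4]
finger_gap: 0.0497
```

```bash
python3 - <<'E'
from h import *
t,r=pose(); print(t, r.as_matrix()[:,2]); s=plan([.60,.336,.26],8)
E
```

```text
[0.5428 0.0522 0.2929] [ 0.7011  0.7129 -0.014 ]
7 rows; lin [[4, 23, 35], [4, 26, 32], [4, 29, 30], [4, 31, 27], [5, 34, 24], [5, 36, 21], [5, 38, 17]] rot [5.4, -0.1, 0.0]
```

Emit:
{"fn": "play_rows", "kwargs": {
  "linear": [
    [4,23,35],
    [4,26,32],
    [4,29,30],
    [4,31,27],
    [5,34,24],
    [5,36,21],
    [5,38,17],
    [0,0,0],
    [0,0,0]
  ],
  "delta_rot": [
    [5.4,0,0],
    [5.4,0,0],
    [5.4,0,0],
    [5.4,0,0],
    [5.4,0,0],
    [5.4,0,0],
    [5.4,0,0],
    [0,0,0],
    [0,0,0]
  ],
  "grip": [50,50,50,50,50,50,50,50,50]
}}

```text
t: 45.05
tcp_pos: [0.6021, 0.3531, 0.2475]
orientation: [-2.607, 1.546, -2.499]
contact_force: [1.1, -1.2, -0.1]
finger_gap: 0.0498
```

```bash
python3 - <<'E'
from h import *
cam('wrist'); print([(round(float(d['score']),2),np.round(d['at'],3).tolist()) for d in ctrl.landmark_of('wrist','toggle_bar')][:3])
t,r=pose(); print(t, r.as_matrix()[:,[0,2]]); s=plan([.60,.336,.17],8,n=3)
E
```

```text
[(0.81, [0.596, 0.362, 0.162])]
[0.6015 0.3529 0.2478] [[-0.0207  0.994 ]
 [-0.0137  0.1073]
 [-0.9997 -0.022 ]]
3 rows; lin [[26, -5, -1], [26, -5, -1], [26, -5, -1]] rot [-0.6, -0.4, 0.2]
```

Emit:
{"fn": "play_rows", "kwargs": {
  "linear": [
    [20,-7,0],
    [20,-6,0],
    [20,-5,0],
    [0,0,0]
  ],
  "delta_rot": [
    [-0.6,-0.4,0.4],
    [-0.6,-0.4,0.4],
    [-0.6,-0.4,0.4],
    [0,0,0]
  ],
  "grip": [50,50,50,50]
}}

```text
t: 45.55
tcp_pos: [0.6045, 0.3285, 0.1885]
orientation: [1.303, 1.56, 1.439]
contact_force: [0.3, 0.1, 0.1]
finger_gap: 0.0498
```

```bash
python3 - <<'E'
from h import *
t,r=pose(); print(t, r.as_matrix()[:,[0,2]]); s=plan([.60,.334,.128],8,n=2)
E
```

```text
[0.6045 0.3285 0.1885] [[ 0.0014  0.9908]
 [ 0.0108  0.1352]
 [-0.9999  0.0029]]
2 rows; lin [30.3, 2.7, -1.9] rot [-0.1, 0.1, -0.3]
```

Emit:
{"fn": "play_rows", "kwargs": {
  "linear": [
    [20,3,-2],
    [20,0,-2],
    [17,0,0],
    [0,0,0],
    [0,0,0],
    [0,0,0],
    [0,0,0],
    [0,0,0],
    [0,0,0]
  ],
  "delta_rot": [
    [0,0,0],
    [0,0,0],
    [0,0,0],
    [0,0,0],
    [0,0,0],
    [0,0,0],
    [0,0,0],
    [0,0,0],
    [0,0,0]
  ],
  "grip": [50,50,50,50,0,0,0,0,0],
  "grip_force": 50
}}

```text
t: 46.45
tcp_pos: [0.6028, 0.329, 0.1439]
orientation: [1.083, 1.552, 1.212]
contact_force: [0.7, -0.6, -0.3]
finger_gap: -0.0
```

```bash
python3 - <<'E'
from h import *
t,r=pose(); print(t, r.as_matrix()[:,[0,2]],st()['finger_gap'],st()['contact_force'])
arc(None,.130,2.1,0.05,24,[-.99,-.135])
E
```

```text
[0.6028 0.329  0.1439] [[ 0.0065  0.9917]
 [ 0.0172  0.1286]
 [-0.9998  0.0086]] -4.728168517238325e-05 [ 0.6895 -0.5738 -0.2969]
[[-5, 0, -10], [-4, 0, -10], [-4, 0, -11], [-3, 0, -11], [-2, 0, -11], [-1, 0, -11], [0, 0, -11], [1, 0, -11], [2, 0, -11], [3, 0, -11], [4, 0, -10], [5, 0, -10], [6, 0, -10], [6, 0, -9], [7, 0, -8], [8, 0, -8], [8, 0, -7], [9, 0, -6], [10, 0, -6], [10, 0, -5], [10, 0, -4], [11, 0, -3], [11, 0, -2], [11, 0, -1]]
```

Emit:
{"fn": "play_rows", "kwargs": {
  "linear": [
    [-25,0,0],
    [-25,0,0],
    [0,0,25],
    [0,0,23],
    [25,0,0],
    [25,0,0],
    [12,0,0],
    [0,0,0]
  ],
  "delta_rot": [
    [0,0,0],
    [0,0,0],
    [0,0,0],
    [0,0,0],
    [0,0,0],
    [0,0,0],
    [0,0,0],
    [0,0,0]
  ],
  "grip": [0,0,0,0,0,0,0,0]
}}

```text
t: 47.25
tcp_pos: [0.6563, 0.3373, 0.1403]
orientation: [0.796, 1.543, 0.925]
contact_force: [-0.8, 0.1, -0.0]
finger_gap: -0.0003
```

Emit:
{"fn": "play_rows", "kwargs": {
  "linear": [
    [0,0,-10],
    [0,0,-10],
    [0,0,-10],
    [0,0,-10]
  ],
  "delta_rot": [
    [0,0,0],
    [0,0,0],
    [0,0,0],
    [0,0,0]
  ],
  "grip": [0,0,0,0]
}}

```text
t: 47.65
tcp_pos: [0.6169, 0.3321, 0.1428]
orientation: [0.725, 1.539, 0.854]
contact_force: [0.4, 0.2, -0.3]
finger_gap: -0.0002
```

```bash
python3 - <<'E'
from h import *
t,r=pose(); print(t, r.as_matrix()[:,[0,2]],st()['contact_force'])
for n in ['wrist','scene','top']:
  cam(n); print([(round(float(d['score']),2),np.round(d['at'],3).tolist()) for d in ctrl.landmark_of(n,'toggle_bar')][:3])
E
```

```text
[0.6169 0.3321 0.1428] [[ 0.0209  0.9914]
 [ 0.024   0.1285]
 [-0.9995  0.0238]] [ 0.4201  0.151  -0.3051]
[(0.57, [0.598, 0.363, 0.163]), (0.19, [0.441, 0.344, 0.001])]
[(0.77, [0.189, 0.436, 0.049]), (0.29, [0.327, -0.283, 0.001])]
[(0.57, [0.591, 0.366, 0.161])]
```

Emit:
{"fn": "play_rows", "kwargs": {
  "linear": [
    [0,0,20],
    [0,0,10],
    [12,0,0],
    [12,0,0],
    [0,0,-10],
    [0,0,-10],
    [0,0,-10]
  ],
  "delta_rot": [
    [0,0.5,-0.5],
    [0,0.5,-0.5],
    [0,0,0],
    [0,0,0],
    [0,0,0],
    [0,0,0],
    [0,0,0]
  ],
  "grip": [0,0,0,0,0,0,0]
}}

```text
t: 48.65
tcp_pos: [0.6175, 0.3298, 0.1113]
orientation: [0.064, 1.568, 0.191]
contact_force: [1.1, 0.5, 1.7]
finger_gap: -0.0001
```

Emit:
{"fn": "play_rows", "kwargs": {
  "linear": [
    [0,0,-10],
    [0,0,-10],
    [0,0,-10]
  ],
  "delta_rot": [
    [0,0,0],
    [0,0,0],
    [0,0,0]
  ],
  "grip": [0,0,0]
}}

```text
t: 48.95
tcp_pos: [0.5939, 0.3265, 0.1146]
orientation: [0.195, 1.55, 0.32]
contact_force: [6.6, -0.3, 20.3]
finger_gap: -0.0001
```

```bash
python3 - <<'E'
from h import *
t,r=pose(); print(t, r.as_matrix()[:,[0,2]],st()['contact_force'])
for n in ['wrist','top']:
  cam(n); print([(round(float(d['score']),2),np.round(d['at'],3).tolist()) for d in ctrl.landmark_of(n,'toggle_bar')][:3])
E
```

```text
[0.5939 0.3265 0.1146] [[ 0.0198  0.992 ]
 [ 0.0066  0.1245]
 [-0.9998  0.0205]] [ 6.5646 -0.2716 20.3447]
[(0.77, [0.568, 0.357, 0.171])]
[(0.53, [0.563, 0.362, 0.174])]
```

Emit:
{"fn": "play_rows", "kwargs": {
  "linear": [
    [-6,0,-6],
    [-4,0,-10],
    [-2,0,-10],
    [0,0,-10]
  ],
  "delta_rot": [
    [0,0,0],
    [0,0,0],
    [0,0,0],
    [0,0,0]
  ],
  "grip": [0,0,0,0]
}}

```text
t: 49.55
tcp_pos: [0.5543, 0.3204, 0.1245]
orientation: [0.195, 1.552, 0.32]
contact_force: [0.1, -0.1, -0.6]
finger_gap: -0.0
```

```bash
python3 - <<'E'
from h import *
t,r=pose(); print(t, r.as_matrix()[:,[0,2]],st()['contact_force'])
for n in ['wrist','top']:
  cam(n); print([(round(float(d['score']),2),np.round(d['at'],3).tolist()) for d in ctrl.landmark_of(n,'toggle_bar')][:3])
E
```

```text
[0.5543 0.3204 0.1245] [[ 0.0182  0.9921]
 [ 0.006   0.1239]
 [-0.9998  0.0188]] [ 0.1303 -0.0993 -0.6456]
[(0.91, [0.527, 0.351, 0.179])]
[(0.66, [0.439, 0.343, -0.006]), (0.63, [0.536, 0.353, 0.049]), (0.44, [0.514, 0.353, 0.179])]
```

Emit:
{"fn": "play_rows", "kwargs": {
  "linear": [
    [0,0,-10],
    [0,0,-10],
    [0,0,-10],
    [0,0,0],
    [-40,0,0],
    [-45,0,0],
    [0,0,0],
    [0,0,0],
    [0,0,0]
  ],
  "delta_rot": [
    [0,0,0],
    [0,0,0],
    [0,0,0],
    [0,0,0],
    [0,0,0],
    [0,0,0],
    [0,0,0],
    [0,0,0],
    [0,0,0]
  ],
  "grip": [0,0,0,0,0,0,0,0,0]
}}

```text
t: 50.65
tcp_pos: [0.5203, 0.3159, 0.2102]
orientation: [0.134, 1.553, 0.259]
contact_force: [0.6, -0.6, -0.4]
finger_gap: 0.0001
```

```bash
python3 - <<'E'
from h import *
t,r=pose(); print(t, r.as_matrix()[:,[0,2]],st()['contact_force'],st()['joint_pos'])
for n in ['wrist','top','scene']:
  cam(n); print([(round(float(d['score']),2),np.round(d['at'],3).tolist()) for d in ctrl.landmark_of(n,'toggle_bar')][:3])
print([(round(float(d['score']),2),np.round(d['at'],3).tolist()) for d in ctrl.landmark_of('scene','lid_handle')][:3])
E
```

```text
[0.5203 0.3159 0.2102] [[ 0.017   0.992 ]
 [ 0.0045  0.1247]
 [-0.9998  0.0174]] [ 0.5932 -0.5795 -0.3775] [-0.9128  0.4053  0.3906  1.6505 -0.1634  1.1019 -0.3542]
[(0.66, [0.405, 0.337, 0.03])]
[(0.57, [0.397, 0.336, 0.031]), (0.22, [0.462, 0.0, 0.002])]
[(0.6, [0.403, 0.338, 0.034]), (0.49, [0.188, 0.434, 0.046])]
[(0.88, [0.61, 0.101, 0.208])]
```

```bash
python3 - <<'E'
from h import *
t,r=pose(); s=plan([.52,.316,.29],8,n=2); s=plan([.66,.145,.29],8,n=6,start=s); s=plan([.66,.145,.19],8,n=3,start=s)
E
```

```text
2 rows; lin [-40.2, 0.2, 0.7] rot [-0.4, 0.5, -0.0]
6 rows; lin [0.0, -31.5, 19.1] rot [0.0, 0.0, 0.0]
3 rows; lin [33.3, 0.0, 0.0] rot [0.0, 0.0, 0.0]
```

Emit:
{"fn": "play_rows", "kwargs": {
  "linear": [
    [-40,0,0],
    [-40,0,0],
    [0,-31,19],
    [0,-31,19],
    [0,-31,19],
    [0,-31,19],
    [0,-31,19],
    [0,-31,19],
    [0,0,0]
  ],
  "delta_rot": [
    [0,0.5,0],
    [0,0.5,0],
    [0,0,0],
    [0,0,0],
    [0,0,0],
    [0,0,0],
    [0,0,0],
    [0,0,0],
    [0,0,0]
  ],
  "grip": [0,0,0,0,0,0,0,0,0]
}}

```text
t: 51.9
tcp_pos: [0.6589, 0.1412, 0.2887]
orientation: [-2.919, 1.564, -2.787]
contact_force: [0.5, -0.9, 0.8]
finger_gap: -0.0
```

```bash
python3 - <<'E'
from h import *
t,r=pose(); print(t,r.as_matrix()[:,[0,2]]); s=plan([.66,.145,.19],8,n=3); plan([.52,.145,.19],8,n=9,start=s)
E
```

```text
[0.6589 0.1412 0.2887] [[-0.0064  0.9913]
 [-0.0024  0.1313]
 [-1.     -0.0066]]
3 rows; lin [32.9, 1.3, 0.8] rot [-0.2, -0.1, 0.0]
9 rows; lin [0.0, 2.2, -15.4] rot [0.0, 0.0, 0.0]
```

Emit:
{"fn": "play_rows", "kwargs": {
  "linear": [
    [33,1,1],
    [33,1,1],
    [33,1,1],
    [0,0,0],
    [0,1,-12],
    [0,2,-12],
    [0,2,-12],
    [0,2,-12]
  ],
  "delta_rot": [
    [0,0,0],
    [0,0,0],
    [0,0,0],
    [0,0,0],
    [0,0,0],
    [0,0,0],
    [0,0,0],
    [0,0,0]
  ],
  "grip": [0,0,0,0,0,0,0,0]
}}

```text
t: 52.7
tcp_pos: [0.6136, 0.1456, 0.1905]
orientation: [-2.751, 1.567, -2.621]
contact_force: [-0.2, -0.4, 0.0]
finger_gap: -0.0
```

Emit:
{"fn": "play_rows", "kwargs": {
  "linear": [
    [0,2,-12],
    [0,2,-12],
    [0,2,-12]
  ],
  "delta_rot": [
    [0,0,0],
    [0,0,0],
    [0,0,0]
  ],
  "grip": [0,0,0]
}}

```text
t: 53.0
tcp_pos: [0.5763, 0.1479, 0.1943]
orientation: [-0.357, 1.57, -0.227]
contact_force: [-0.3, 0.2, -0.6]
finger_gap: 0.0002
```

Emit:
{"fn": "play_rows", "kwargs": {
  "linear": [
    [0,2,-12],
    [0,2,-12],
    [0,2,-12],
    [0,2,-12],
    [0,0,0]
  ],
  "delta_rot": [
    [0,0,0],
    [0,0,0],
    [0,0,0],
    [0,0,0],
    [0,0,0]
  ],
  "grip": [0,0,0,0,0]
}}

```text
t: 53.5
tcp_pos: [0.5225, 0.1502, 0.196]
orientation: [0.55, 1.569, 0.681]
contact_force: [-0.6, -0.7, 0.5]
finger_gap: -0.0001
```

```bash
python3 - <<'E'
from h import *
t,r=pose(); print(t,st()['contact_force'])
for n in ['wrist','top','scene']:
  cam(n); print([(round(float(d['score']),2),np.round(d['at'],3).tolist()) for d in ctrl.landmark_of(n,'lid_handle')][:3])
E
```

```text
[0.5225 0.1502 0.196 ] [-0.579  -0.6594  0.518 ]
[]
[(0.67, [0.519, 0.09, 0.224])]
[(0.68, [0.736, 0.051, -0.0]), (0.64, [0.497, 0.088, 0.22])]
```

Emit:
{"fn": "play_rows", "kwargs": {
  "linear": [
    [-40,0,0],
    [-45,0,0],
    [-45,0,30],
    [0,0,40],
    [0,0,40],
    [0,0,0],
    [0,0,0],
    [0,0,0],
    [0,0,0],
    [0,0,0]
  ],
  "delta_rot": [
    [0,0,0],
    [0,0,0],
    [0,0,0],
    [0,0,0],
    [0,0,0],
    [0,0,0],
    [0,0,0],
    [0,0,0],
    [0,0,0],
    [0,0,0]
  ],
  "grip": [0,0,0,0,0,0,0,0,0,0]
}}

```text
t: 54.8
tcp_pos: [0.6345, 0.1629, 0.3252]
orientation: [-1.941, 1.568, -1.811]
contact_force: [0.1, 0.1, 0.4]
finger_gap: 0.0002
```

```bash
python3 - <<'E'
from h import *
t,r=pose(); print(t,st()['contact_force'],st()['qd'])
for n in ['wrist','top','scene']:
  c=cam(n,'e_%s.png'%n)
  for q in ['lid_handle','toggle_bar','board_grip']: print(n,q,[(round(float(d['score']),2),np.round(d['at'],3).tolist()) for d in ctrl.landmark_of(n,q)][:2])
cv2.imwrite('pics/e.png',c['color'][60:460])
E
```

```text
[0.6345 0.1629 0.3252] [0.0877 0.0597 0.3661] [-0.0032 -0.0116  0.0009  0.0128  0.0017  0.0011 -0.0004]
wrist lid_handle [(0.59, [0.382, 0.073, 0.1])]
wrist toggle_bar [(0.68, [0.405, 0.332, 0.032]), (0.46, [0.451, 0.08, 0.0])]
wrist board_grip []
top lid_handle [(0.95, [0.384, 0.076, 0.104])]
top toggle_bar [(0.73, [0.191, 0.431, 0.046])]
top board_grip [(0.56, [0.49, -0.228, 0.119]), (0.48, [0.465, -0.004, 0.066])]
scene lid_handle [(0.67, [0.382, 0.075, 0.105]), (0.42, [0.54, 0.09, 0.061])]
scene toggle_bar [(0.83, [0.187, 0.435, 0.048]), (0.73, [0.468, -0.007, 0.071])]
scene board_grip [(0.97, [0.489, -0.231, 0.121]), (0.39, [0.532, 0.356, 0.048])]
```

View pics/e.png

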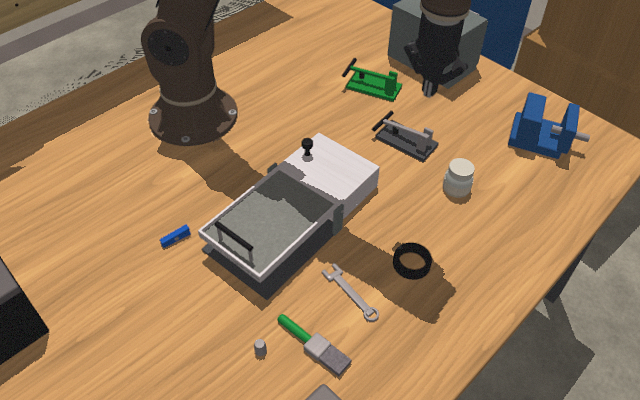

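The lid is shut with its knob at (307,145), the board is flat, the toggle is down on the empty nest at (405,140), and the bystanders haven't moved.

```bash
python3 -c "
from bench import ctrl
print(ctrl.close_job())"
```

```text
the job is handed in; nothing more can be done
None
```

The job is done and handed in at about 55 s of robot time; the hand-in reports no verdict. There were two pads, the jig's and one loose on the bench, and I saw no others.

**What I did**
- I swung the toggle arm back to its stop. My first two grips on its bar slipped off, and the third slipped near the end, but the arm still went over (measured about 2.1 rad).
- I laid both pads on the flat board and raised it by its bar in small steps. The pads started to slide at about 0.53 to 0.55 rad.
- I held 0.546 rad until both pads were in the case, plus over half a second, then lowered the board.
- My pinch to bring the toggle arm back slipped too, so I pushed it past upright with shut fingers and it fell shut. I tipped the lid the same way.

**Last checks**
- **Lid:** its knob end is 104 mm above the bench; 103 mm is expected when shut.
- **Board:** its bar is at 0.120 m, the same as at the start, so the board is flat.
- **Toggle:** its bar is at 0.031 m, which fits about -0.13 rad, on the empty nest.
- **Pads:** both were last seen lying in the case, lining down, before the lid hid them.
- **Bench and robot:** the bystanders looked unmoved in the last picture (I did not re-measure their positions), and the robot touches nothing.

**Disagreements**
- The fingertips sat about 20 to 27 mm above the reported tool point, so I worked from what the cameras and contacts showed.
- The sliding angle came out above the stated 0.28 to 0.48 rad, but under the 0.65 rad limit.

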